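# Set the tile cutter's mitre fence one hole over

### The job

The mitre fence of the bench tile cutter is locked square by its spring index pin. Hook a fingertip under the pin's pull ring, lift the pin out of its hole, swing the ring end of the fence just one hole to the left as seen from the robot, and let the pin drop fully home there, leaving the ring free. Work gently with the fingertips only: do not pinch the ring, grip nothing, and leave the tile on the bed and everything else on the table where it lies.

Things in the scene. Friction and masses are not known exactly. Their poses are not given: they have to be found in the camera images.
- cutter: Bench tile cutter fixed to the table, aluminium base 390 x 420 mm. Origin: on the table under the fence's pivot; x points away from the robot, y left, z up. The base reaches from x = -235 to 155 mm; bed pads' top at 28 mm. Two rails cross along y at x = 40 and 80 mm (tops 99 mm high); the cutting head on them is parked at the right, its lever rising to 185 mm.
- next_hole (a point): Mouth of the hole to go to, first to the left of the middle, in the steel index plate along the cutter's front edge (75 x 270 mm, top 36 mm above the table). Five 11 mm holes lie on an arc of 200 mm radius about the pivot, 15 degrees (52 mm) apart; the middle one is at x = -200 mm, y = 0 of the cutter. Axes as the cutter's.
- fence (a joint): Angle of the fence about the pivot (rad): 0 = square, pin in the middle hole; grows as the ring end swings left. Next hole: 0.262. Play in a hole 0.0075 either way; stops at +-0.56. It stays where left (friction about 1 N at the ring). Aluminium bar 26 mm wide, 38 to 52 mm above the table, from the pivot 215 mm towards the robot; on its right a steel tile face, 29 to 59 mm high.
- pin (a joint): Lift of the index pin (m): 0 = fully home, end stop 0.016. The 8 mm pin enters a hole by 9 mm: clear above 0.009. Spring: 8 N when home, 15 N at the stop. Let go between holes, it rides on the plate at 0.008 to 0.009 and snaps down over the next hole. It stands on the fence 200 mm from the pivot, in a dark collar 26 mm wide reaching 78 mm above the table.
- pull_ring: Steel pull ring, rigid on top of the pin: 50 mm inner, 62 mm outer diameter, wire 6 mm. Origin: its centre, 186 mm from the pivot's axis; pin home: 113 mm above the table (top 140, lowest point 86). x runs along the fence to the pivot, y left, z up. It leans 30 degrees from upright, top towards the pivot: a finger that points along +x and 45 to 55 degrees down goes well through it.
- tile: White ceramic tile, 100 x 100 x 7 mm, loose on the cutter's bed, right of the fence. Origin: centre of its underside. Leave it.
- tape: Roll of paper tape lying flat, 104 mm across, 48 mm high, in front of the cutter at the right. Origin: centre of its underside. Leave it.
- nippers: Tile nippers lying flat in front of the cutter at the left, 185 mm long, 70 mm wide, 18 mm high; the jaws point along +x of the body. Origin: near the middle, on the table. Leave them.
- bottle: White bottle with a blue cap, 60 mm across, 170 mm high, at the right of the table. Origin: centre of its underside. Leave it.
- jar: Glass jar, 72 mm across, 110 mm high, at the right of the table. Origin: centre of its underside. Leave it.
- brush: Flat brush with a wooden handle, 210 mm long, lying at the right of the table. Origin: middle of its length, on the table. Leave it.
- tray: Black tray of white mosaic pieces, 190 x 270 x 22 mm, at the left of the table. Origin: centre of its underside. Leave it.

How it is judged:
By the outcome, as a careful person would: the job done as asked, in the order asked, and still so for the second after the job is handed in, with the robot touching nothing.
It also fails if it takes over 61 s, if anything falls off the work surface, if the arm or the gripper's body presses on something with over 40 N, if the wrist force passes 120 N, or if a joint passes its speed limit or range.

### The arm

A 6-joint arm with a two-finger parallel gripper is mounted at the origin on the work surface. World frame = base frame: x ahead of the robot, y to its left, z up, the work surface at z = 0. Lengths are in m, angles in rad, forces in N, time in s.
With the tool pointing down it reaches from about 0.275 to 0.875 m from the base axis. Payload 12.5 kg.
Tool frame: the origin (TCP) lies between the finger pads; the fingertips stand r.nose_length ahead of it and the grasp point (between the pads) lies 6 mm ahead of it (r.nose_length is the distance from the TCP to the fingertips, in m); z points along the fingers, y is the direction in which the jaws open and shut (so a half turn about z gives the same grasp; the last joint's range is limited). The gripper opens to 85 mm and grips with 20 to 120 N. Pads are 22 mm wide; open, the fingers measure 114 mm over their backs; the gripper's body (76 mm by 85 mm) begins 54 mm behind the grasp point. The pads swing forward as they close: fully open they stand 13 mm farther back than shut.
Start: joints at [-1.22, 0.351, 1.652, -0, 1.139, -0.085], TCP at [0.232, -0.499, 0.22] pointing down, gripper open.
Joint ranges: [-2.75, 2.75], [-0.79, 2.1], [0.01, 2.65], [-1.57, 4.71], [0.07, 3.14], [-2.87, 2.87]. Speed limits (rad/s): [2.22, 2.22, 2.79, 3.14, 3.14, 3.14].

### API

Orientations are given as a unit quaternion [x, y, z, w].
In Python, from plant import monitor, viewer, r, spotter gives the robot as it stands.
- The arm moves only by the shell command python3 -m creep 'ROWS'. ROWS is JSON, a list of rows, each a list of 3 entries, a list of its own where there are three numbers: the closure, from 0 (fully open) to 1 (shut), then the shift along the tool's x, y, z in mm, then the turn, a rotation vector about the tool's x, y, z in units of 8 degrees (1.0 is 8 degrees). A call has 1 to 10 rows; each row shifts and turns the pose as measured when the row begins, along the tool's axes as they then stand; what a row does not reach is not made up. A row lasts 1/10 s, in which the tool goes at most 50 mm and 8.59 degrees, less where a joint would pass 70% of its speed; a pose out of reach is approached as far as the arm can. A call with a gripper value outside its range is refused whole. The fingers move at their own pace and stop on an object; the grip force is fixed at half the most. Time passes only in rows, so rows that do not move let the fingers close. It gives the time, the measured TCP pose, the force and the opening at its end, in the units of the state.
- monitor.observe(): the state, without advancing time (a new reading comes with each control period).
- viewer.get_image(name): name is "side" or "top" or "wrist"; returns a dict with "color" (480x640x3 uint8, blue, green, red), "camera_matrix" (3x3 intrinsics, pixels), "extrinsics" (4x4, takes a point from camera to world coordinates). Camera axes: x right, y down, z forward; pixel columns grow to the right and rows downward; lengths in m; the calibration is good to about 2 mm. The wrist camera is an equidistant fisheye: a pixel r from the principal point sees the ray r / f radians off the axis. A picture is of the moment at which its call begins. There is no depth.
- r.sign_off(): hands the job in, once; it reports no verdict.
Trained networks look in the newest picture that a camera, given by its name, has taken for a name from the list of things; names that differ only in an ending like _2 or _b are one class to them, and where a whole thing is asked for, a point or a joint stands for the part that bears it (a point fixed in the world has none). Each returns a list of dicts, best first, with "p" (0 to 1); they miss things now and then, are a little off and sometimes report something else, mostly with a low value. They report only what shows in the picture. A call takes as long as a camera call.
- spotter.find_in(camera, query): "rect" ([left, top, right, bottom] in pixels, round what is visible of it).
- spotter.silhouettes(camera, query): "region" (480x640 bool, what is visible of it) and "rect" ([left, top, right, bottom] in pixels, round what is visible of it).
The state is a dict: "time": time; "joints": joint angles; "qd": joint speeds; "joint_torque": joint torques, N m; "ee_pos": TCP position; "tool_rot": TCP orientation; "ft_force": force on the tool from outside, world axes, zero at the start; "ft_torque": the same for the moment, N m; "gripper_width": opening from 0.0 (shut) to 1.0 (fully open).
Only numpy, scipy, OpenCV 4.12 (cv2) and the standard library are available. Lean on these libraries where they do the work, as an engineer would, in place of code of your own. Each camera call takes 0.05 s, during which the arm holds its last target.

## Working session

There is one attempt and no reset: what is moved stays moved. The work goes in short steps, Python scripts to look and compute and a shell command to move; the robot and the scene stay as the last step left them, time stands still between calls to the robot, and variables do not carry over. Pictures are saved under pics/ and viewed, and the job is handed in when it is done.

```bash
mkdir -p pics; ls; python3 - <<'E'
from plant import monitor, viewer, r, spotter
import cv2
s=monitor.observe(); print({k:(v if not hasattr(v,'tolist') else v.tolist()) for k,v in s.items()}); print(r.nose_length)
for n in ("side","top","wrist"):
    im=viewer.get_image(n); cv2.imwrite(f"pics/{n}0.png",im["color"]); print(n,im["camera_matrix"],im["extrinsics"])
E
```

```text
pics
{'time': 0.0, 'joints': [-1.2196147584897037, 0.35126636082831086, 1.6524201391488624, 1.2933729729577766e-06, 1.1390975692419532, -0.08463216984207599], 'qd': [0.0007742652328361625, -0.00026428699914736263, -0.001616665346469516, -0.0006402640701287999, 0.001105749852262631, -0.0014924586329426513], 'joint_torque': [0.0006108438537921757, -50.61059832572937, -29.14085626602173, -2.4015605504246196e-05, 0.004592240002239123, -2.827825653639593e-05], 'ee_pos': [0.23207071603935173, -0.49826354316287547, 0.2193434316037858], 'tool_rot': [0.9763519797052672, 0.21618616250237305, -7.857596422135167e-05, -0.0005905031084787678], 'ft_force': [0.07342544684774226, -0.34184172878147234, -0.3192727308092199], 'ft_torque': [0.037294060166892955, 0.015236008116433166, -0.025367995177237698], 'gripper_width': 0.9998136282482772}
0.025
side [[576.0496823    0.         323.38626471]
 [  0.         576.0496823  241.49552479]
 [  0.           0.           1.        ]] [[ 0.9814516  -0.14931136  0.12024504  0.38116156]
 [-0.19168058 -0.75327383  0.62915585 -1.06742406]
 [-0.00336267 -0.64053466 -0.7679219   1.4340019 ]
 [ 0.          0.          0.          1.        ]]
top [[445.8735827    0.         328.38008006]
 [  0.         445.8735827  242.95491474]
 [  0.           0.           1.        ]] [[ 0.01794029 -0.99208011  0.12431893  0.40331109]
 [-0.9998142  -0.01692377  0.00922804  0.01517608]
 [-0.00705101 -0.12446138 -0.9921994   1.53953119]
 [ 0.          0.          0.          1.        ]]
wrist [[371.64829954   0.         320.38431685]
 [  0.         371.64829954 234.02889165]
 [  0.           0.           1.        ]] [[ 0.42152688 -0.8615873  -0.28281162  0.3039902 ]
 [-0.90681496 -0.40095198 -0.13009277 -0.4640866 ]
 [-0.0013076   0.31129541 -0.9503123   0.37281952]
 [ 0.          0.          0.          1.        ]]
```

View pics/side0.png

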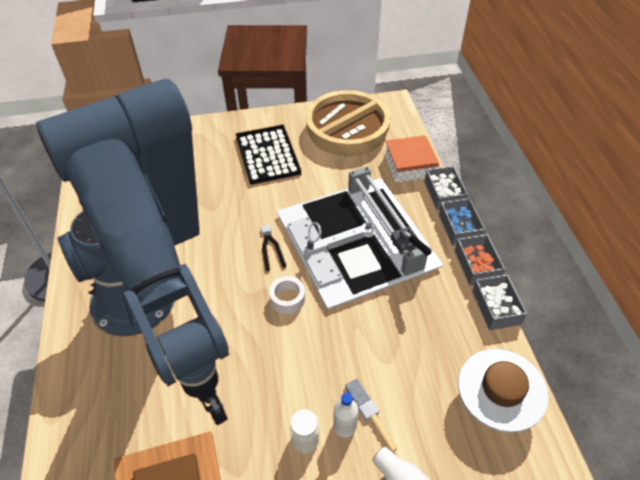

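View pics/top0.png

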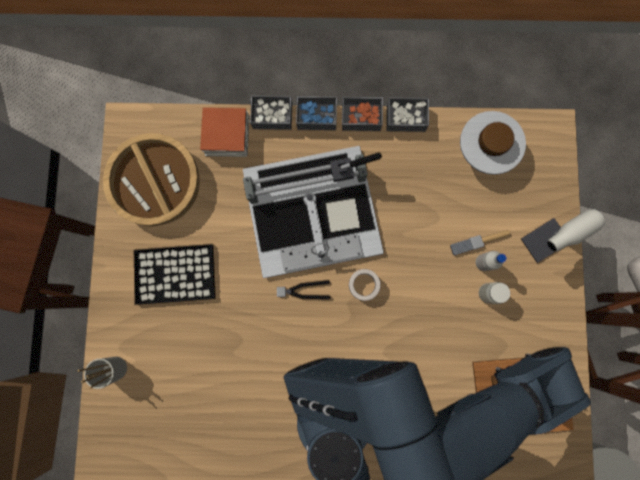

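```bash
python3 - <<'E'
from plant import spotter
for c in("top","side"):
  for q in ("cutter","pull_ring","fence","pin","next_hole","tile","nippers","tape"):
    print(c,q,[(d['p'],[round(float(x)) for x in d['rect']]) for d in spotter.find_in(c,q)[:2]])
E
```

```text
top cutter [(0.69, [243, 146, 382, 277])]
top pull_ring [(0.39, [311, 242, 330, 252])]
top fence [(0.91, [307, 191, 326, 259]), (0.48, [280, 280, 332, 296])]
top pin [(0.17, [243, 143, 382, 277])]
top next_hole [(0.87, [242, 143, 383, 278])]
top tile [(0.68, [328, 199, 362, 230])]
top nippers [(0.94, [279, 280, 331, 297])]
top tape [(0.95, [350, 268, 379, 301])]
side cutter [(0.69, [280, 166, 444, 308])]
side pull_ring [(0.58, [308, 223, 323, 247])]
side fence [(0.62, [304, 221, 375, 252])]
side pin []
side next_hole [(0.83, [277, 169, 441, 306])]
side tile [(0.62, [338, 246, 381, 281])]
side nippers [(0.76, [261, 226, 289, 271])]
side tape [(0.95, [264, 276, 306, 316])]
```

```bash
python3 - <<'E'
import cv2
a=cv2.imread("pics/top0.png")[140:285,235:390]; cv2.imwrite("pics/topc.png",cv2.resize(a,None,fx=4.1,fy=4.1,interpolation=cv2.INTER_CUBIC)[:600])
a=cv2.imread("pics/side0.png")[165:310,270:450]; cv2.imwrite("pics/sidec.png",cv2.resize(a,None,fx=4.1,fy=4.1,interpolation=cv2.INTER_CUBIC)[:600])
E
```

```text
(no output)
```

View pics/topc.png

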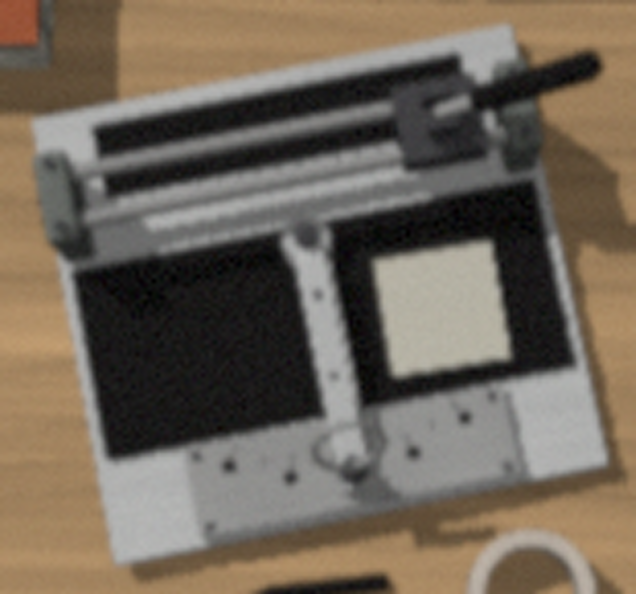

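View pics/sidec.png

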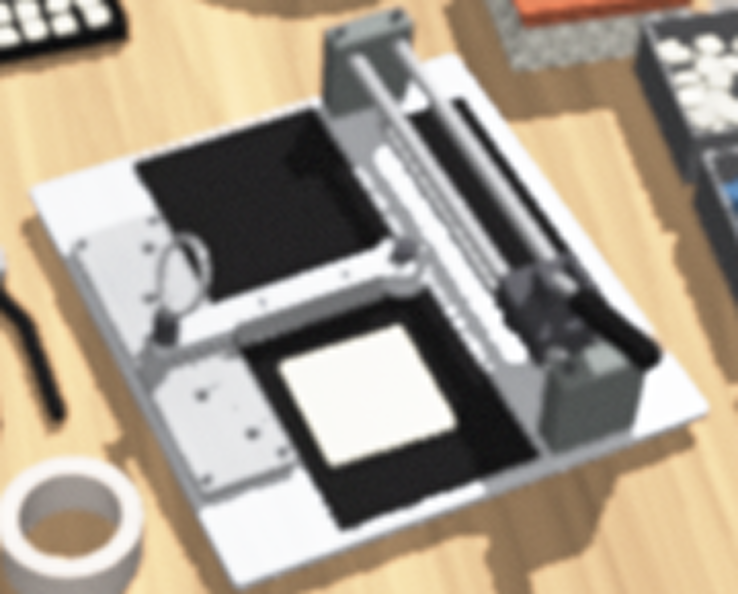

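```bash
cat > h.py <<'E'
import numpy as np
from scipy.spatial.transform import Rotation as R
K={};X={}
K['side']=np.array([[576.0496823,0,323.38626471],[0,576.0496823,241.49552479],[0,0,1]])
X['side']=np.array([[0.9814516,-0.14931136,0.12024504,0.38116156],[-0.19168058,-0.75327383,0.62915585,-1.06742406],[-0.00336267,-0.64053466,-0.7679219,1.4340019],[0,0,0,1]])
K['top']=np.array([[445.8735827,0,328.38008006],[0,445.8735827,242.95491474],[0,0,1]])
X['top']=np.array([[0.01794029,-0.99208011,0.12431893,0.40331109],[-0.9998142,-0.01692377,0.00922804,0.01517608],[-0.00705101,-0.12446138,-0.9921994,1.53953119],[0,0,0,1]])
def proj(c,p):
    q=(np.asarray(p)-X[c][:3,3])@X[c][:3,:3]
    return q[...,:2]/q[...,2:]*K[c][0,0]+K[c][:2,2]
def plane(c,uv,z):
    uv=np.atleast_2d(uv); d=np.c_[(uv-K[c][:2,2])/K[c][0,0],np.ones(len(uv))]@X[c][:3,:3].T
    o=X[c][:3,3]; return o+d*((z-o[2])/d[:,2])[:,None]
E
cat > fit.py <<'E'
from h import *
from scipy.optimize import least_squares
a=np.radians([30,15,-15,-30]); hole=np.c_[-.2*np.cos(a),-.2*np.sin(-a)*-1*-1,np.full(4,.036)]
hole[:,1]=.2*np.sin(a)
f=lambda p,o:(np.array(p)+.5)/4.1-.5+np.array(o)
ot,os=(235,140),(270,165)
top=f([(229,466),(291,477),(414,453),(465,418)],ot)
side=f([(149,247),(149,298),(202,396),(252,433)],os)
co=np.array([[.155,.21],[.155,-.21],[-.235,-.21],[-.235,.21]])
ct=f([(33,120),(513,27),(608,466),(118,562)],ot)
cs=f([(452,55),(708,410),(240,585),(32,188)],os)
def T(q,p): return p@R.from_euler('z',q[2]).as_matrix().T+[q[0],q[1],0]
def res(q):
    c=np.c_[co,np.full(4,q[3])]
    return np.r_[(proj('top',T(q,hole))-top+q[4:6]).ravel(),(proj('side',T(q,hole))-side+q[6:8]).ravel(),(proj('top',T(q,c))-ct+q[4:6]).ravel(),(proj('side',T(q,c))-cs+q[6:8]).ravel(),q[4:8]/1]
s=least_squares(res,[.6,.02,.2,.02,0,0,0,0],loss='soft_l1'); q=s.x
print(q.round(4)); print(res(q).round(1))
ring=T(q,np.array([[-.186,0,.113],[-.2,0,.036],[-.2*np.cos(.2618),.2*np.sin(.2618),.036]])); print('ring/hole',ring.round(4))
for c in('top','side'): print(c,proj(c,ring).round(1))
E
python3 fit.py
```

```text
[ 0.7478  0.0974  0.2188  0.0212  0.1611  0.673   0.3708 -0.1283]
[ 0.1 -0.1  0.   0.1 -0.  -0.1  0.3 -0.2  0.   0.   0.  -0.1 -0.  -0.5
  0.1 -0.1 -0.1 -0.2 -0.2 -0.8  0.4 -0.1 -0.7  1.   0.6 -0.   0.5  0.2
 -1.   0.3 -1.   0.3  0.2  0.7  0.4 -0.1]
ring/hole [[0.5662 0.057  0.113 ]
 [0.5525 0.054  0.036 ]
 [0.5479 0.106  0.036 ]]
top [[319.4 247.7]
 [320.9 254.3]
 [305.5 255.4]]
side [[313.6 232.1]
 [309.9 249.6]
 [305.6 237.3]]
```

```bash
cat > go.py <<'E'
from h import *
from plant import monitor, r
import sys
C=np.array([.7478,.0974,0]);YAW=.2188
def pose(theta,lift,through,pitch=50,up=0.,side=0.):
    """tip is 'through' m past ring centre along d, shifted 'up' along tool x"""
    psi=YAW-theta
    f=np.array([np.cos(psi),np.sin(psi),0]); ring=C-.186*f+[0,0,.113+lift]
    p=np.radians(pitch); z=f*np.cos(p)-np.array([0,0,np.sin(p)]); y=np.array([np.sin(psi),-np.cos(psi),0]); x=np.cross(y,z)
    tip=ring+z*through+x*up+y*side
    return tip-z*r.nose_length, R.from_matrix(np.c_[x,y,z])
def delta(P,Q):
    s=monitor.observe(); p=np.array(s['ee_pos']); q=R.from_quat(s['tool_rot'])
    print('t',round(s['time'],2),'pos',p.round(4),'F',np.round(s['ft_force'],1),'w',round(s['gripper_width'],3),'nose',r.nose_length,'j',np.round(s['joints'],2))
    d=q.inv().apply(P-p)*1000; rv=(q.inv()*Q).as_rotvec(); print('shift mm',d.round(1),'turn units',(np.degrees(rv)/8).round(2), 'deg',np.degrees(np.linalg.norm(rv)).round(1))
def ringstate():
    s=monitor.observe(); q=R.from_quat(s['tool_rot']); tip=np.array(s['ee_pos'])+q.apply([0,0,r.nose_length]); print('tip',tip.round(4)); return tip
E
python3 -c "
from go import *
P,Q=pose(0,0,-.08); print(P); delta(P,Q)"
python3 -m creep '[[1,[0,0,-10],[0,0,0]],[1,[0,0,-10],[0,0,0]],[1,[0,0,-10],[0,0,0]]]'
python3 -c "
from go import *
P,Q=pose(0,0,-.08); delta(P,Q)"
```

```text
[0.50035092 0.04237728 0.19343467]
t 0.95 pos [ 0.2322 -0.4986  0.2199] F [-0.1  0.3 -0.3] w 1.0 nose 0.025 j [-1.22  0.35  1.65 -0.    1.14 -0.08]
shift mm [ 471.5 -377.2   26.5] turn units [-0.54  4.98  1.49] deg 41.8
time: 1.25
ee_pos: [0.232, -0.4982, 0.2513]
tool_rot: [0.976, 0.216, -0.0, -0.001]
ft_force: [0.3, -0.4, -1.2]
gripper_width: 0.515
t 1.25 pos [ 0.232  -0.4982  0.2513] F [ 0.3 -0.4 -1.2] w 0.515 nose 0.025 j [-1.22  0.32  1.61 -0.    1.21 -0.08]
shift mm [ 471.4 -376.7   58.6] turn units [-0.55  4.98  1.49] deg 41.8
```

```bash

python3 -m creep '[[1,[31,-25,0],[0,0,0]],[1,[31,-25,0],[0,0,0]],[1,[31,-25,0],[0,0,0]],[1,[31,-25,0],[0,0,0]],[1,[31,-25,0],[0,0,0]],[1,[31,-25,0],[0,0,0]],[1,[31,-25,0],[0,0,0]],[1,[31,-25,0],[0,0,0]],[1,[31,-25,0],[0,0,0]],[1,[31,-25,0],[0,0,0]]]'
python3 -c "
from go import *
P,Q=pose(0,0,-.08); delta(P,Q)"
```

```text
time: 2.25
ee_pos: [0.4138, -0.1335, 0.2619]
tool_rot: [0.977, 0.212, 0.004, 0.006]
ft_force: [0.9, -1.0, 0.9]
gripper_width: 0.004
t 2.25 pos [ 0.4138 -0.1335  0.2619] F [ 0.9 -1.   0.9] w 0.004 nose 0.025 j [-0.42  0.08  1.88 -0.01  1.16  0.73]
shift mm [ 151.4 -125.    67.4] turn units [-0.43  4.94  1.47] deg 41.3
```

```bash

python3 -m creep '[[1,[10,-14,0],[-0.06,0.7,0.21]],[1,[10,-14,0],[-0.06,0.7,0.21]],[1,[10,-14,0],[-0.06,0.7,0.21]],[1,[10,-14,0],[-0.06,0.7,0.21]],[1,[10,-14,0],[-0.06,0.7,0.21]],[1,[10,-14,0],[-0.06,0.7,0.21]],[1,[10,-14,0],[-0.06,0.7,0.21]]]'
python3 -c "
from go import *
P,Q=pose(0,0,-.08); delta(P,Q)"
```

```text
time: 2.95
ee_pos: [0.4476, -0.0118, 0.2898]
tool_rot: [0.929, 0.103, 0.353, -0.038]
ft_force: [0.5, -0.1, -0.2]
gripper_width: 0.001
t 2.95 pos [ 0.4476 -0.0118  0.2898] F [ 0.5 -0.1 -0.2] w 0.001 nose 0.025 j [-0.36 -0.21  2.26  0.73  0.57  0.47]
shift mm [-16.7 -41.6 114. ] turn units [ 0.01 -0.2   0.01] deg 1.6
```

```bash

python3 -m creep '[[1,[-4,-10,20],[0,-0.04,0]],[1,[-4,-10,20],[0,-0.04,0]],[1,[-4,-10,20],[0,-0.04,0]],[1,[-4,-10,15],[0,-0.04,0]],[1,[0,0,0],[0,0,0]]]'
python3 - <<'E'
from go import *
P,Q=pose(0,0,-.08); delta(P,Q)
from plant import viewer
import cv2
for n in("wrist","side"):
    im=viewer.get_image(n); cv2.imwrite(f"pics/{n}1.png",im["color"])
print(im and viewer.get_image("wrist")["extrinsics"].round(4).tolist())
a=cv2.imread("pics/side1.png")[165:310,230:430]; cv2.imwrite("pics/side1c.png",cv2.resize(a,None,fx=4,fy=4,interpolation=cv2.INTER_CUBIC))
E
```

```text
time: 3.45
ee_pos: [0.4774, 0.0384, 0.2269]
tool_rot: [0.931, 0.104, 0.349, -0.036]
ft_force: [-0.6, 0.6, -0.2]
gripper_width: -0.0
t 3.45 pos [0.4774 0.0384 0.2269] F [-0.6  0.6 -0.2] w -0.0 nose 0.025 j [-0.16 -0.03  2.29  0.9   0.31  0.4 ]
shift mm [-4.4  1.  40.5] turn units [ 0.02 -0.13  0.03] deg 1.1
[[0.2175, -0.8977, 0.3833, 0.4367], [-0.976, -0.2023, 0.08, 0.03], [0.0057, -0.3915, -0.9202, 0.3961], [0.0, 0.0, 0.0, 1.0]]
```

View pics/wrist1.png

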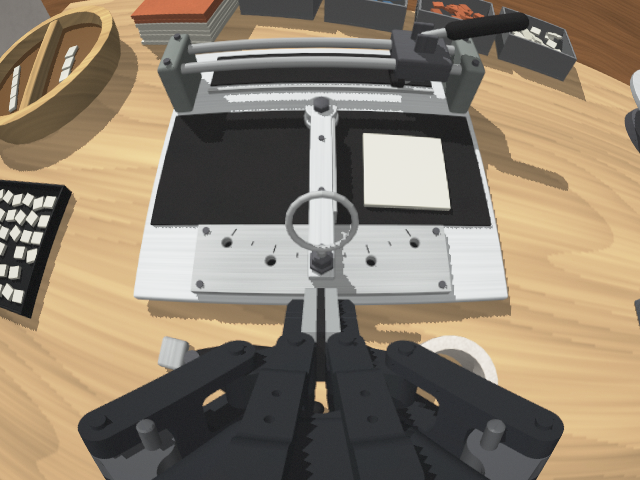

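View pics/side1c.png

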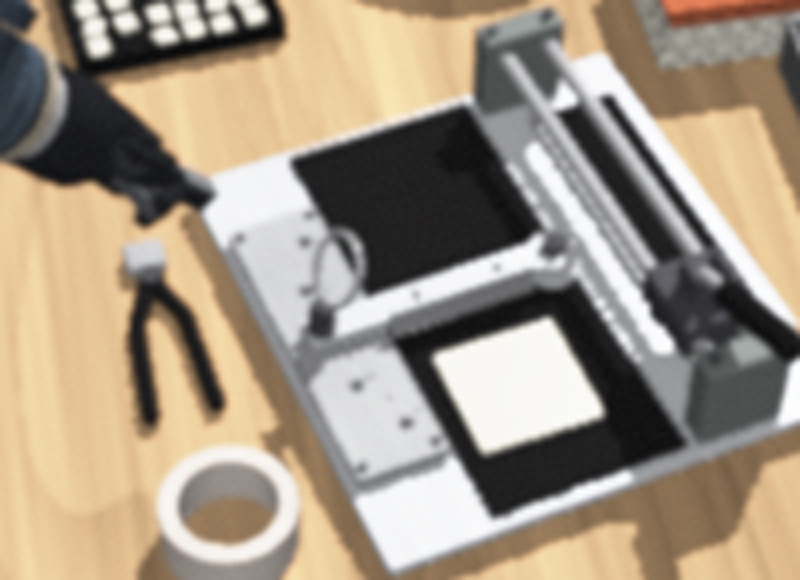

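```bash
cat > wr.py <<'E'
from h import *
def wproj(p,Xw,Kw):
    q=(np.asarray(p)-Xw[:3,3])@Xw[:3,:3]; rho=np.hypot(q[:,0],q[:,1]); th=np.arctan2(rho,q[:,2])
    return (q[:,:2]/rho[:,None])*th[:,None]*Kw[0,0]+Kw[:2,2]
E
python3 - <<'E'
from wr import *; from go import *
from plant import viewer,spotter
import cv2
im=viewer.get_image("wrist"); Xw,Kw=im["extrinsics"],im["camera_matrix"]
a=np.radians([30,15,-15,-30]); hole=np.c_[-.2*np.cos(a),.2*np.sin(a),np.full(4,.036)]
Rz=R.from_euler('z',YAW)
t=np.linspace(0,2*np.pi,60)
ctr=np.array([-.186,0,.113]); u=np.array([.5,0,.866])
ring=ctr+.028*(np.cos(t)[:,None]*u+np.sin(t)[:,None]*np.array([0,1,0]))
W=lambda p:Rz.apply(p)+C
print(wproj(W(hole),Xw,Kw).round(1)); 
img=im["color"].copy()
for p in np.r_[wproj(W(ring),Xw,Kw),wproj(W(hole),Xw,Kw)]: cv2.circle(img,tuple(int(round(v)) for v in p),1,(0,0,255),-1)
tip=ringstate(); print(wproj(tip[None],Xw,Kw))
cv2.circle(img,tuple(int(round(v)) for v in wproj(tip[None],Xw,Kw)[0]),2,(0,255,0),-1)
cv2.imwrite("pics/w2.png",cv2.resize(img[170:330,190:460],None,fx=2.9,fy=2.9))
E
```

```text
[[225.9 241. ]
 [269.4 259.1]
 [369.7 259.3]
 [413.2 241.3]]
tip [0.4939 0.0402 0.2098]
[[322.30921638 271.30809096]]
```

View pics/w2.png

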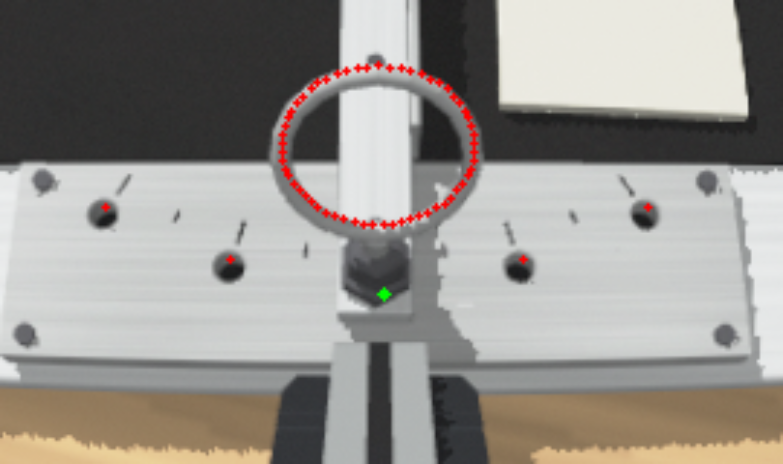

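```bash
python3 - <<'E'
from wr import *; from go import *
from plant import viewer
im=viewer.get_image("wrist"); Xw,Kw=im["extrinsics"],im["camera_matrix"]
s=monitor.observe(); q=R.from_quat(s['tool_rot']); p=np.array(s['ee_pos'])
print(q.inv().apply(Xw[:3,3]-p), q.inv().apply(Xw[:3,2]))
for x in(-11,0,11):
  for z in(-10,0,13,25):
    print(x,z,wproj((p+q.apply([x/1e3,0.0,z/1e3]))[None],Xw,Kw).round(1))
print(wproj((p+q.apply([.011,.0145,.025]))[None],Xw,Kw),wproj((p+q.apply([.011,-.0145,.025]))[None],Xw,Kw))
E
```

```text
[ 0.07921389 -0.00085604 -0.15371443] [-3.11371360e-01  3.42806737e-05  9.50288312e-01]
-11 -10 [[322.3 324.7]]
-11 0 [[322.2 313.6]]
-11 13 [[322.1 300.7]]
-11 25 [[322.  290.1]]
0 -10 [[322.3 303.6]]
0 0 [[322.2 293.2]]
0 13 [[322.1 281.2]]
0 25 [[322.  271.4]]
11 -10 [[322.4 281.1]]
11 0 [[322.3 271.6]]
11 13 [[322.1 260.7]]
11 25 [[322.  251.9]]
[[350.15943323 251.81601662]] [[293.90389946 251.84242448]]
```

```bash
python3 - <<'E'
from go import *
from plant import viewer
import cv2
s=monitor.observe(); q=R.from_quat(s['tool_rot']); p=np.array(s['ee_pos'])
a=cv2.imread("pics/side1.png")
sc=10;o=(255,190)
b=cv2.resize(a[190:240,255:320],None,fx=sc,fy=sc,interpolation=cv2.INTER_NEAREST)
for x in(-11,0,11):
  for z,c in((0,(0,255,255)),(25,(0,0,255))):
    u=proj('side',(p+q.apply([x/1e3,0,z/1e3]))); u=(u-o+.5)*sc
    cv2.circle(b,(int(u[0]),int(u[1])),4,c,-1)
cv2.imwrite("pics/s3.png",b)
E
```

```text
(no output)
```

View pics/s3.png

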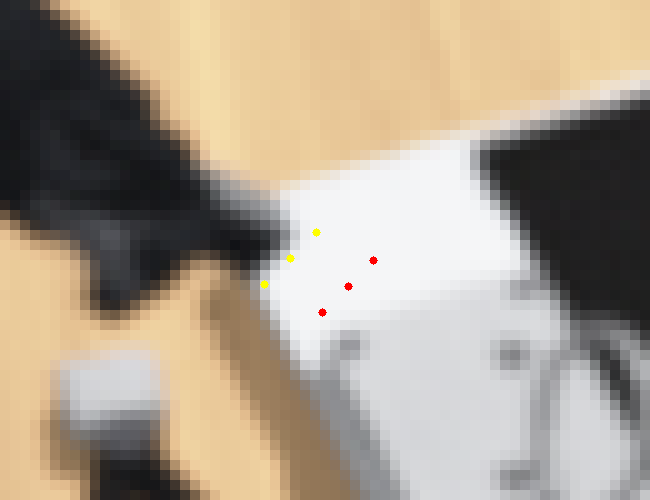

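```bash
python3 - <<'E'
from go import *; from wr import *
from plant import viewer
from scipy.optimize import least_squares
im=viewer.get_image("wrist"); Xw,Kw=im["extrinsics"],im["camera_matrix"]
s=monitor.observe(); q=R.from_quat(s['tool_rot']); p=np.array(s['ee_pos'])
f=lambda t:np.r_[wproj((p+q.apply(t))[None],Xw,Kw)[0]-[321,288.3],proj('side',p+q.apply(t))-[283,211]]
o=least_squares(f,[0,0,0]); print(o.x,o.fun)
im0=viewer.get_image("side"); print(np.abs(im0["extrinsics"]-X['side']).max())
E
```

```text
[ 0.00986127 -0.00053468 -0.01460472] [ 0.00177069 -0.10159608 -0.60879342  0.30697704]
4.103687389900301e-09
```

View pics/wrist0.png

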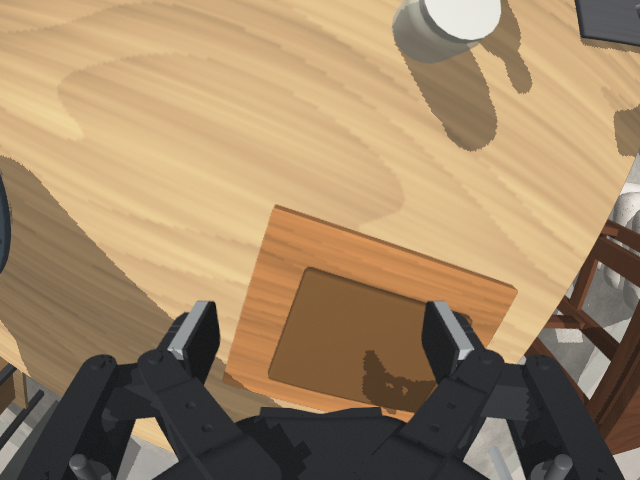

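```bash
sed -i 's/r\.nose_length/NOSE/g; s/^C=/NOSE=-.015\nC=/' go.py; python3 -c "
from go import *
P,Q=pose(0,0,-.03); delta(P,Q)"
```

```text
t 3.8 pos [0.4776 0.0366 0.2283] F [-0.8 -0.6 -0. ] w 0.003 nose -0.015 j [-0.16 -0.03  2.29  0.9   0.31  0.4 ]
shift mm [ -7.2  -1.4 131.6] turn units [ 0.04 -0.15  0.02] deg 1.3
```

```bash

python3 -m creep '[[1,[-2,0,15],[0,-0.05,0]],[1,[-2,0,15],[0,-0.05,0]],[1,[-2,0,15],[0,-0.05,0]],[1,[0,0,15],[0,0,0]],[1,[0,0,15],[0,0,0]],[1,[0,0,15],[0,0,0]],[1,[0,0,0],[0,0,0]]]'
cat > look.py <<'E'
from go import *; from wr import *
from plant import viewer
import cv2,sys
th,li,n=float(sys.argv[1]),float(sys.argv[2]),sys.argv[3]
P,Q=pose(th,li,0); delta(P,Q)
im=viewer.get_image("wrist"); Xw,Kw=im["extrinsics"],im["camera_matrix"]
Rz=R.from_euler('z',YAW); a=np.radians([30,15,-15,-30]); hole=Rz.apply(np.c_[-.2*np.cos(a),.2*np.sin(a),np.full(4,.036)])+C
t=np.linspace(0,2*np.pi,60); ctr=np.array([-.186,0,.113+li]); u=np.array([.5,0,.866])
ring=R.from_euler('z',YAW-th).apply(ctr+.028*(np.cos(t)[:,None]*u+np.sin(t)[:,None]*np.array([0,1,0])))+C
img=im["color"].copy()
for p in np.r_[wproj(ring,Xw,Kw),wproj(hole,Xw,Kw)]: cv2.circle(img,tuple(int(round(v)) for v in p),0,(0,0,255),-1)
tip=ringstate(); cv2.circle(img,tuple(int(round(v)) for v in wproj(tip[None],Xw,Kw)[0]),1,(0,255,0),-1)
cv2.imwrite(f"pics/{n}w.png",cv2.resize(img[140:380,160:480],None,fx=2.5,fy=2.5))
s=viewer.get_image("side")["color"]; cv2.imwrite(f"pics/{n}s.png",cv2.resize(s[180:280,255:395],None,fx=5.7,fy=5.7,interpolation=cv2.INTER_CUBIC))
E
python3 look.py 0 0 a
```

```text
time: 4.5
ee_pos: [0.534, 0.0449, 0.1577]
tool_rot: [0.933, 0.101, 0.344, -0.033]
ft_force: [0.4, 0.3, 0.3]
gripper_width: -0.001
t 4.5 pos [0.534  0.0449 0.1577] F [0.4 0.3 0.3] w -0.001 nose -0.015 j [-0.11  0.23  2.23  1.56  0.2  -0.24]
shift mm [-3.1 -5.6 71.1] turn units [ 0.08 -0.05  0.01] deg 0.7
tip [0.5242 0.043  0.1697]
```

View pics/aw.png

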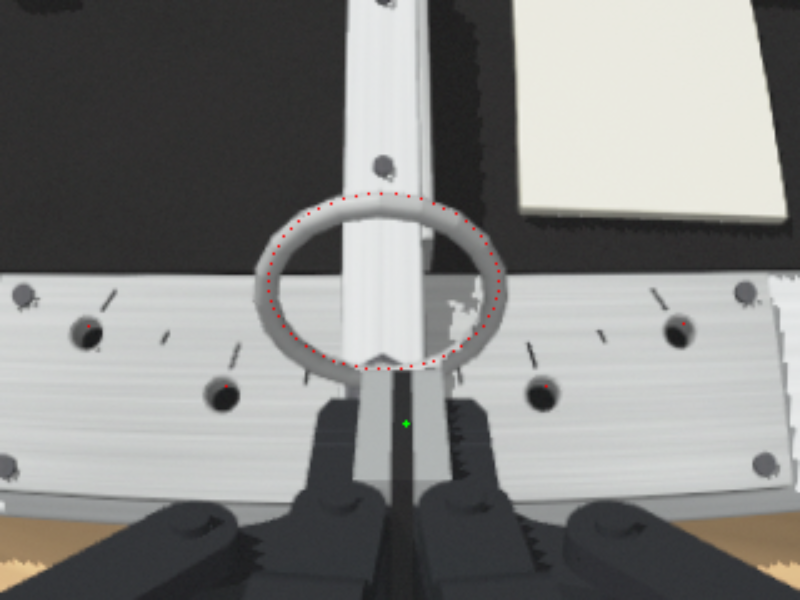

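View pics/as.png

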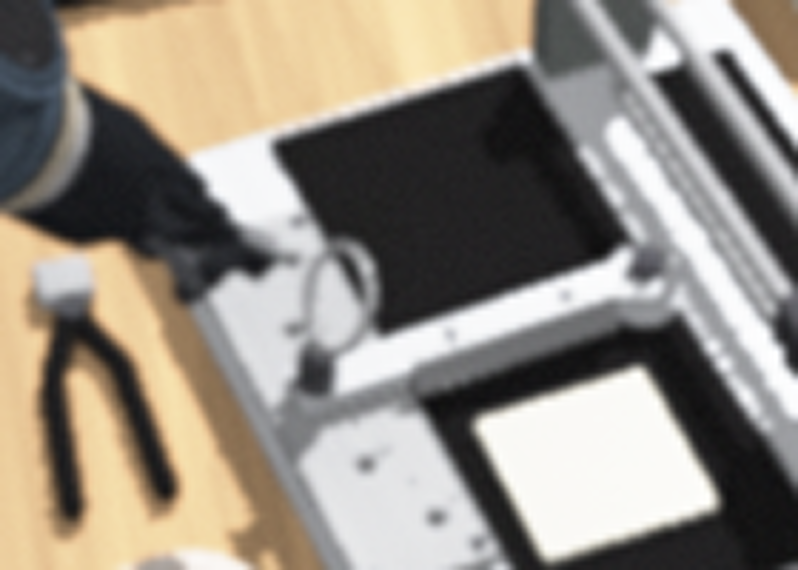

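```bash
python3 -m creep '[[1,[-1,-3,-5],[0.02,-0.3,0]],[1,[-1,-3,0],[0.02,-0.3,0]],[1,[0,0,0],[0,0,0]]]'
python3 -c "
from go import *
P,Q=pose(0,0,-.025,45,0,-.001); delta(P,Q);P,Q=pose(0,0,.02,45,0,-.001); delta(P,Q)"
```

```text
time: 4.9
ee_pos: [0.5294, 0.0489, 0.1621]
tool_rot: [0.941, 0.104, 0.32, -0.034]
ft_force: [0.2, -0.7, -0.8]
gripper_width: -0.002
t 4.9 pos [0.5294 0.0489 0.1621] F [ 0.2 -0.7 -0.8] w -0.002 nose -0.015 j [-0.09  0.21  2.21  1.11  0.21  0.22]
shift mm [-1.4 -1.  52.1] turn units [0.02 0.93 0.02] deg 7.4
t 4.9 pos [0.5294 0.0489 0.1621] F [ 0.2 -0.7 -0.8] w -0.002 nose -0.015 j [-0.09  0.21  2.21  1.11  0.21  0.22]
shift mm [ 4.4 -1.2 96.7] turn units [0.02 0.93 0.02] deg 7.4
```

```bash
python3 -m creep '[[1,[0,0,0],[0,0.3,0]],[1,[0,0,5],[0,0.3,0]],[1,[0,0,10],[0,0.3,0]],[1,[0,0,10],[0,0,0]],[1,[0,0,10],[0,0,0]],[1,[0,0,0],[0,0,0]]]'
python3 -c "
from go import *
P,Q=pose(0,0,-.025,45,0,-.001); delta(P,Q);P,Q=pose(0,0,.02,45,0,-.001); delta(P,Q)"; python3 look.py 0 0 b
```

```text
time: 5.5
ee_pos: [0.5472, 0.054, 0.1434]
tool_rot: [0.926, 0.104, 0.36, -0.04]
ft_force: [-0.5, -0.4, -0.1]
gripper_width: -0.002
t 5.5 pos [0.5472 0.054  0.1434] F [-0.5 -0.4 -0.1] w -0.002 nose -0.015 j [-0.09  0.29  2.23  1.97  0.23 -0.65]
shift mm [-6.8  0.2 25.4] turn units [-0.02  0.32  0.02] deg 2.5
t 5.5 pos [0.5472 0.054  0.1434] F [-0.5 -0.4 -0.1] w -0.002 nose -0.015 j [-0.09  0.29  2.23  1.97  0.23 -0.65]
shift mm [-4.8  0.3 70.3] turn units [-0.02  0.32  0.02] deg 2.5
t 5.5 pos [0.5472 0.054  0.1434] F [-0.5 -0.4 -0.1] w -0.002 nose -0.015 j [-0.09  0.29  2.23  1.97  0.23 -0.65]
shift mm [-7.   1.2 50.4] turn units [-0.01 -0.31  0.02] deg 2.5
tip [0.5371 0.0518 0.1547]
```

View pics/bw.png

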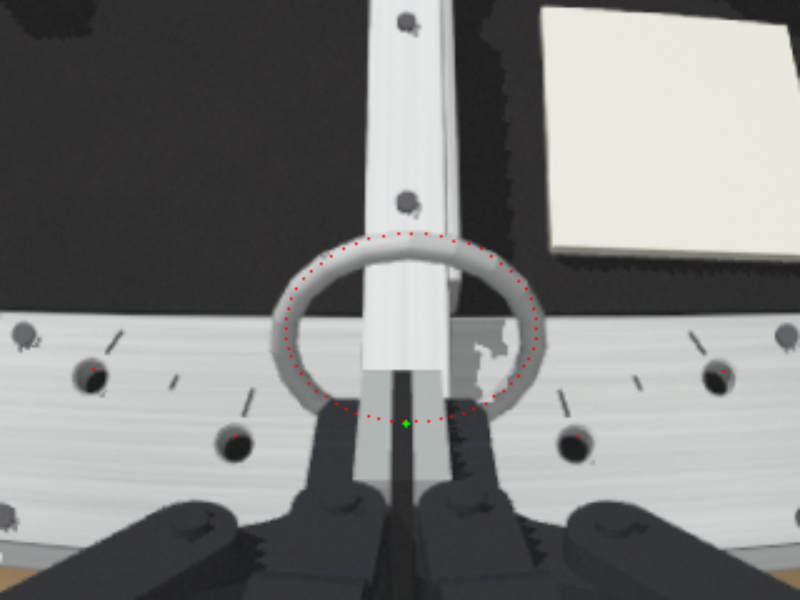

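View pics/bs.png

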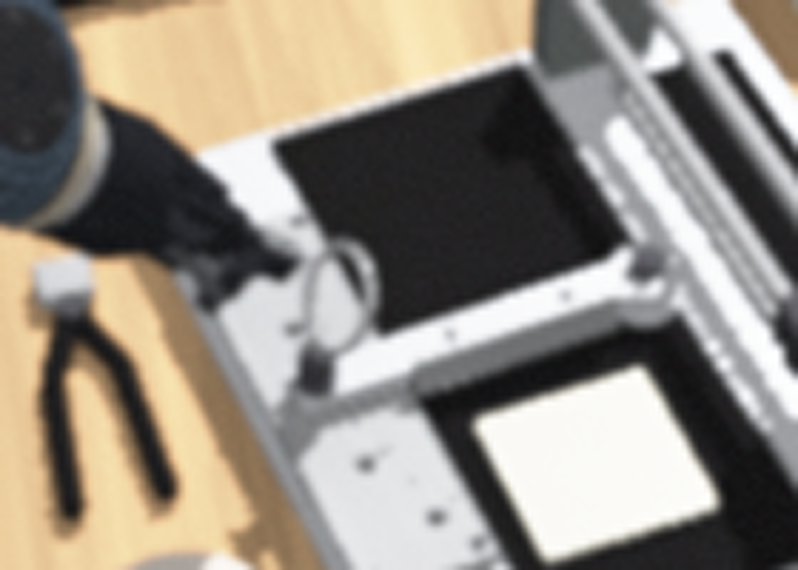

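```bash
python3 -m creep '[[1,[-3,0,6],[0,0.2,0]],[1,[-3,0,8],[0,0.1,0]],[1,[-1,0,8],[0,0,0]],[1,[0,0,8],[0,0,0]],[1,[0,0,8],[0,0,0]],[1,[0,0,0],[0,0,0]]]'
python3 -c "
from go import *
P,Q=pose(0,0,.02,45,0,-.001); delta(P,Q)"; python3 look.py 0 0 c
```

```text
time: 6.2
ee_pos: [0.568, 0.0576, 0.1156]
tool_rot: [0.917, 0.103, 0.383, -0.041]
ft_force: [0.4, 0.1, 0.2]
gripper_width: 0.001
t 6.2 pos [0.568  0.0576 0.1156] F [0.4 0.1 0.2] w 0.001 nose -0.015 j [-0.08  0.4   2.22  2.4   0.32 -1.08]
shift mm [-3.3 -0.9 35.5] turn units [ 0.01 -0.04  0.04] deg 0.4
t 6.2 pos [0.568  0.0576 0.1156] F [0.4 0.1 0.2] w 0.001 nose -0.015 j [-0.08  0.4   2.22  2.4   0.32 -1.08]
shift mm [-4.5  0.1 15.4] turn units [ 0.01 -0.67  0.04] deg 5.3
tip [0.5573 0.0553 0.1263]
```

View pics/cw.png

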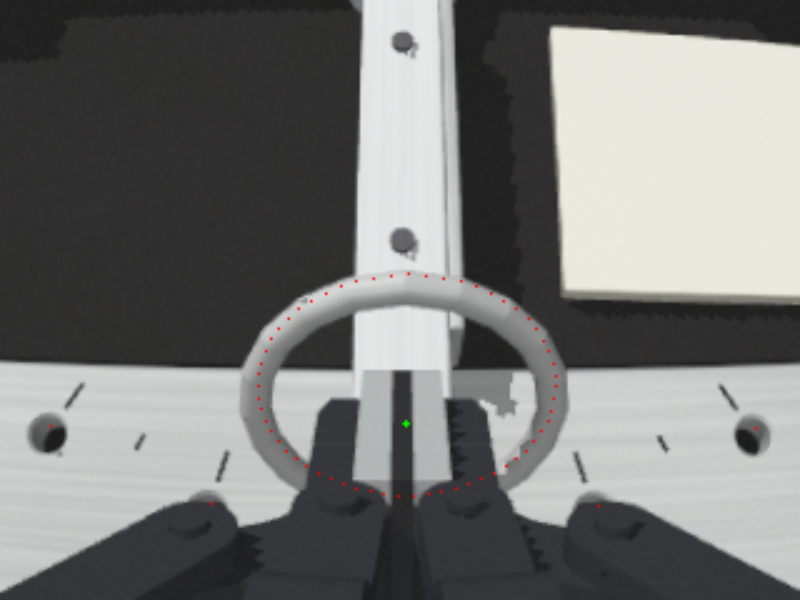

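View pics/cs.png

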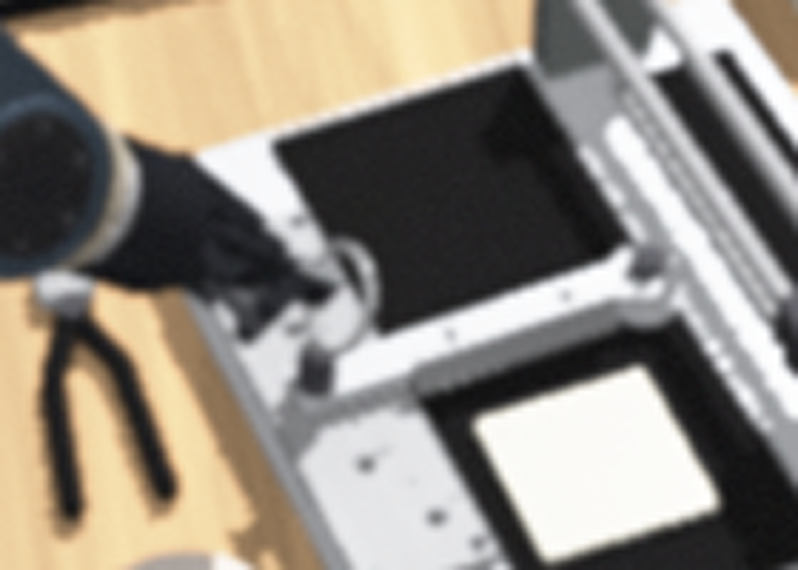

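```bash
python3 -m creep '[[1,[-2,0,6],[0,0,0]],[1,[-1,0,6],[0,0,0]],[1,[0,0,6],[0,0,0]],[1,[0,0,6],[0,0,0]],[1,[0,0,6],[0,0,0]],[1,[0,0,0],[0,0,0]]]'
python3 -c "
from go import *
P,Q=pose(0,0,.02,45,0,-.001); delta(P,Q)"; python3 look.py 0 0 d
```

```text
time: 6.9
ee_pos: [0.5879, 0.0618, 0.0917]
tool_rot: [0.917, 0.103, 0.384, -0.04]
ft_force: [0.2, 0.6, 0.5]
gripper_width: 0.003
t 6.9 pos [0.5879 0.0618 0.0917] F [0.2 0.6 0.5] w 0.003 nose -0.015 j [-0.07  0.48  2.18  2.51  0.35 -1.18]
shift mm [-0.7 -1.1  4.3] turn units [ 0.01 -0.05  0.04] deg 0.5
t 6.9 pos [0.5879 0.0618 0.0917] F [0.2 0.6 0.5] w 0.003 nose -0.015 j [-0.07  0.48  2.18  2.51  0.35 -1.18]
shift mm [ -1.9  -0.  -15.8] turn units [ 0.01 -0.68  0.04] deg 5.4
tip [0.5773 0.0595 0.1025]
```

View pics/dw.png

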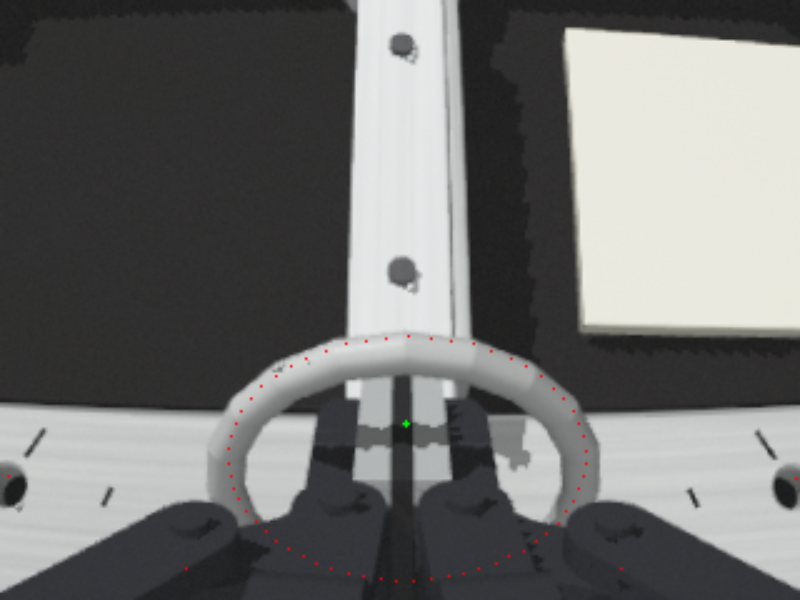

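View pics/ds.png

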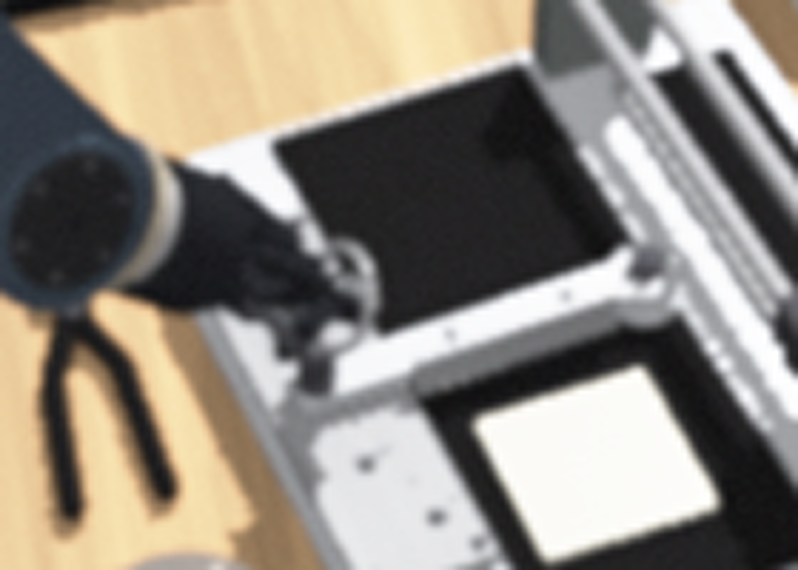

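```bash
python3 -m creep '[[1,[4,0,3],[0,0,0]],[1,[4,0,2],[0,0,0]],[1,[2,0,0],[0,0,0]],[1,[0,0,0],[0,0,0]]]'
python3 -c "
from go import *
P,Q=pose(0,0,.02,45,0,-.001); delta(P,Q)"
```

```text
time: 7.4
ee_pos: [0.5985, 0.0642, 0.0963]
tool_rot: [0.917, 0.103, 0.384, -0.04]
ft_force: [-0.9, -0.0, -0.8]
gripper_width: 0.005
t 7.4 pos [0.5985 0.0642 0.0963] F [-0.9 -0.  -0.8] w 0.005 nose -0.015 j [-0.06  0.48  2.15  2.48  0.32 -1.14]
shift mm [-11.6  -1.   -0.3] turn units [ 0.01 -0.05  0.04] deg 0.5
```

```bash
python3 -m creep '[[1,[1.4,0,-1.4],[0,0,0]],[1,[1.4,0,-1.4],[0,0,0]],[1,[0,0,0],[0,0,0]]]'; python3 -m creep '[[1,[1.4,0,-1.4],[0,0,0]],[1,[1.4,0,-1.4],[0,0,0]],[1,[0,0,0],[0,0,0]]]'
```

```text
time: 7.7
ee_pos: [0.5962, 0.0639, 0.0983]
tool_rot: [0.918, 0.103, 0.381, -0.04]
ft_force: [-0.3, 0.0, -3.0]
gripper_width: 0.0
time: 8.0
ee_pos: [0.5944, 0.0635, 0.1008]
tool_rot: [0.919, 0.103, 0.379, -0.04]
ft_force: [-1.3, -0.3, -9.0]
gripper_width: -0.002
```

```bash
python3 -m creep '[[1,[2.2,0,-1.2],[0,0.03,0]],[1,[2.2,0,-1.2],[0,0.03,0]],[1,[2.2,0,-1.2],[0,0.03,0]],[1,[0,0,0],[0,0,0]]]'; python3 -m creep '[[1,[2.2,0,-1.2],[0,0.03,0]],[1,[2.2,0,-1.2],[0,0.03,0]],[1,[0,0,0],[0,0,0]]]';python3 look.py 0 .008 e
```

```text
time: 8.4
ee_pos: [0.5945, 0.0637, 0.1065]
tool_rot: [0.918, 0.102, 0.382, -0.04]
ft_force: [-1.7, -1.0, -11.6]
gripper_width: -0.003
time: 8.7
ee_pos: [0.5947, 0.0638, 0.1103]
tool_rot: [0.917, 0.102, 0.385, -0.04]
ft_force: [-2.0, -1.2, -13.5]
gripper_width: -0.001
t 8.7 pos [0.5947 0.0638 0.1103] F [ -2.   -1.2 -13.5] w -0.001 nose -0.015 j [-0.06  0.44  2.16  2.43  0.3  -1.08]
shift mm [-14.3   0.4 -13.4] turn units [ 0.02 -0.69  0.02] deg 5.5
tip [0.5843 0.0615 0.1208]
```

View pics/ew.png

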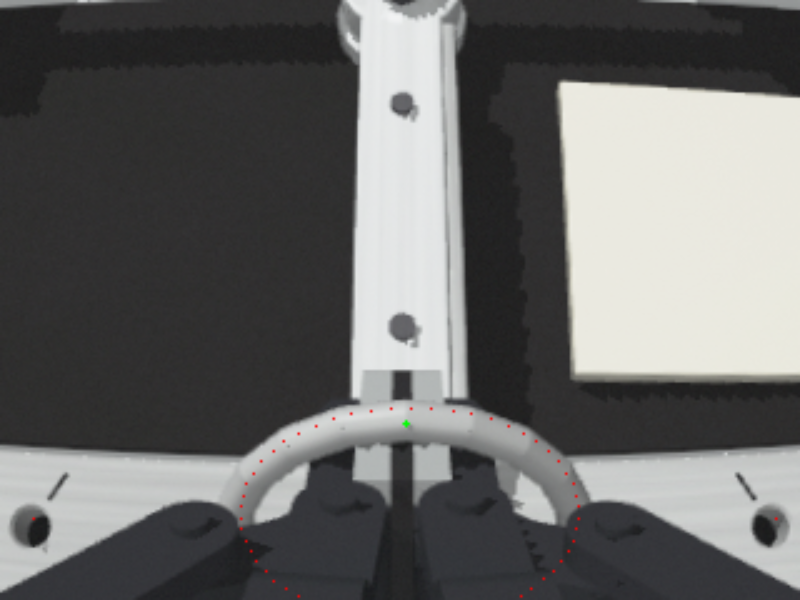

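View pics/es.png

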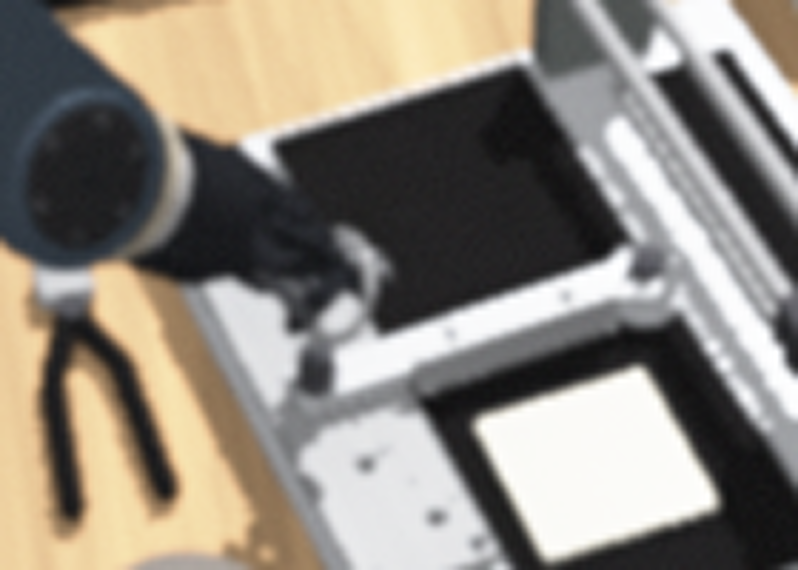

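```bash
python3 -m creep '[[1,[2.2,0,-1.0],[0,0,0]],[1,[0,0,0],[0,0,0]],[1,[0,0,0],[0,0,0]]]'; python3 -m creep '[[1,[0,0,0],[0,0,0]],[1,[0,0,0],[0,0,0]]]'; python3 - <<'E'
from go import *
for th in(.05,.1,.2618,.275):
    P0,Q0=pose(0,0,0,45);P,Q=pose(th,0,0,45); print(th,(P-P0).round(4),(Q0.inv().apply(P-P0)*1e3).round(1))
E
```

```text
time: 9.1
ee_pos: [0.5946, 0.0639, 0.1116]
tool_rot: [0.917, 0.102, 0.383, -0.04]
ft_force: [-3.1, -2.2, -14.8]
gripper_width: -0.004
time: 9.3
ee_pos: [0.5946, 0.0639, 0.1116]
tool_rot: [0.917, 0.102, 0.383, -0.04]
ft_force: [-2.8, -2.0, -14.0]
gripper_width: -0.003
0.05 [-0.0017  0.0086  0.    ] [ 0.2 -8.8  0.2]
0.1 [-0.0029  0.0173  0.    ] [  0.6 -17.5   0.6]
0.2618 [-0.004   0.0456  0.    ] [  4.2 -45.4   4.2]
0.275 [-0.0039  0.0479  0.    ] [  4.7 -47.6   4.7]
```

```bash
python3 -m creep '[[1,[0,-2,0],[0,0,0]],[1,[0,-3.4,0],[-0.11,0,0.11]],[1,[0,-3.4,0],[-0.11,0,0.11]],[1,[0,-3.4,0],[-0.11,0,0.11]],[1,[0,0,0],[0,0,0]]]'; python3 look.py 0.08 .013 f
```

```text
time: 9.8
ee_pos: [0.5921, 0.0762, 0.1115]
tool_rot: [0.92, 0.07, 0.384, -0.027]
ft_force: [-2.5, -1.1, -14.2]
gripper_width: -0.0
t 9.8 pos [0.5921 0.0762 0.1115] F [ -2.5  -1.1 -14.2] w -0.0 nose -0.015 j [ 0.    0.43  2.16  2.73  0.26 -1.28]
shift mm [-11.5   0.4 -15.8] turn units [-0.04 -0.66  0.08] deg 5.3
tip [0.5816 0.0746 0.1221]
```

View pics/fw.png

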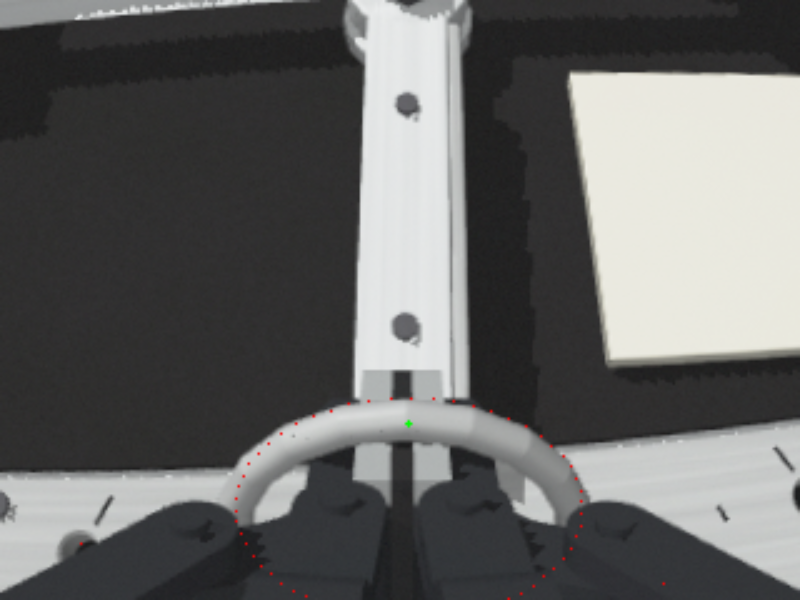

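```bash
python3 -m creep '[[1,[0,-3.6,0],[-0.12,0,0.12]],[1,[0,-3.6,0],[-0.12,0,0.12]],[1,[0,-3.6,0],[-0.12,0,0.12]],[1,[0,-3.6,0],[-0.12,0,0.12]],[1,[0,0,0],[0,0,0]]]'; cat > th.py <<'E'
from go import *
s=monitor.observe(); p=np.array(s['ee_pos']); d=C-p
z=R.from_quat(s['tool_rot']).apply([0,0,1]); print('theta est',round(YAW-np.arctan2(d[1],d[0])-.0035,4),'rad',np.hypot(d[0],d[1]).round(4),'head th',round(YAW-np.arctan2(z[1],z[0]),4),'pitch',np.degrees(np.arcsin(-z[2])).round(1),'z',p[2].round(4),'F',np.round(s['ft_force'],1),'j',np.round(s['joints'],2))
E
python3 th.py
```

```text
time: 10.4
ee_pos: [0.5908, 0.0892, 0.1113]
tool_rot: [0.923, 0.025, 0.385, -0.009]
ft_force: [-3.4, 1.0, -14.4]
gripper_width: -0.002
theta est 0.1631 rad 0.1572 head th 0.1691 pitch 44.7 z 0.1113 F [ -3.4   1.  -14.4] j [ 0.08  0.44  2.16  3.24  0.24 -1.65]
```

```bash
python3 -m creep '[[1,[0,-3.6,0],[-0.11,0,0.11]],[1,[0,-3.6,0],[-0.11,0,0.11]],[1,[0,-3.6,0],[-0.11,0,0.11]],[1,[0,-3,0],[-0.1,0,0.1]],[1,[0,0,0],[0,0,0]]]'; python3 th.py; python3 look.py 0.25 .013 g; python3 -c "
import cv2; cv2.imwrite('pics/gs.png',cv2.imread('pics/gs.png'))"
```

```text
time: 10.9
ee_pos: [0.5907, 0.1017, 0.1112]
tool_rot: [0.923, -0.015, 0.385, 0.007]
ft_force: [-4.0, 0.8, -13.5]
gripper_width: -0.0
theta est 0.2429 rad 0.1571 head th 0.2538 pitch 44.6 z 0.1112 F [ -4.    0.8 -13.5] j [ 0.15  0.44  2.14  3.69  0.26 -1.97]
t 10.9 pos [0.5907 0.1017 0.1112] F [ -4.    0.8 -13.5] w -0.0 nose -0.015 j [ 0.15  0.44  2.14  3.69  0.26 -1.97]
shift mm [-11.2  -0.5 -16. ] turn units [ 0.02 -0.67 -0.  ] deg 5.4
tip [0.5801 0.1019 0.1218]
```

View pics/gw.png

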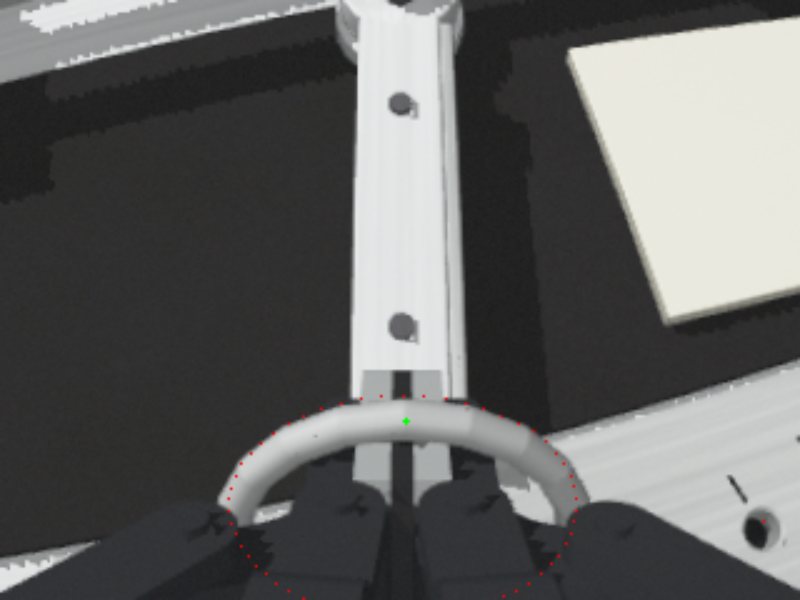

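View pics/gs.png

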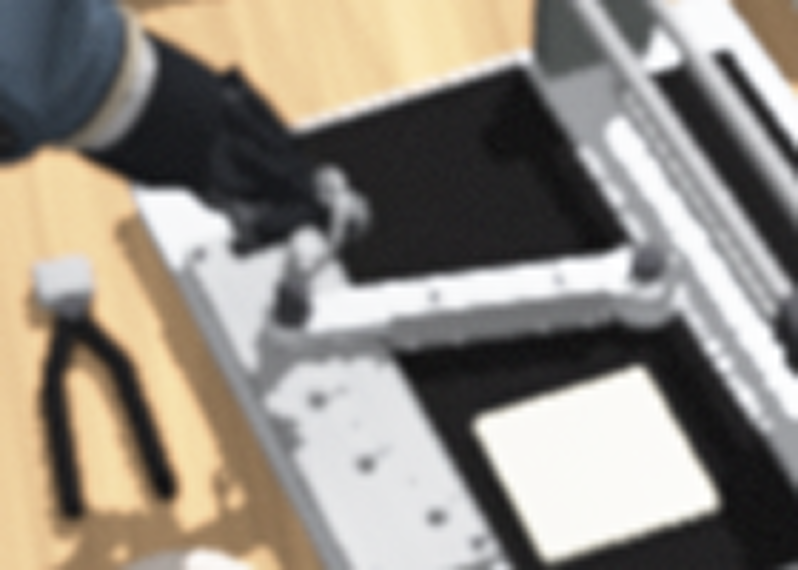

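```bash
cat > ang.py <<'E'
from go import *; from wr import *
def back(uv,Xw,Kw,z):
    uv=np.atleast_2d(uv)-Kw[:2,2]; rr=np.linalg.norm(uv,axis=1); th=rr/Kw[0,0]
    d=np.c_[uv/rr[:,None]*np.sin(th)[:,None],np.cos(th)]@Xw[:3,:3].T
    return Xw[:3,3]+d*((z-Xw[2,3])/d[:,2])[:,None]
def ang(b,Xw,Kw):
    W=back((np.array(b)+.5)/2.5-.5+[160,140],Xw,Kw,.054); v=C-W; return YAW-np.arctan2(v[:,1],v[:,0]),np.hypot(v[:,0],v[:,1]),W
E
python3 - <<'E'
from ang import *
from plant import viewer
im=viewer.get_image("wrist"); Xw,Kw=im["extrinsics"],im["camera_matrix"]
s=monitor.observe(); q=R.from_quat(s['tool_rot']); T=np.eye(4);T[:3,:3]=q.as_matrix();T[:3,3]=s['ee_pos']
Tc=np.linalg.inv(T)@Xw; np.save('Tc.npy',Tc)
a,r_,W=ang([(400.5,103),(401.5,326)],Xw,Kw); print(a,r_)
def at(pos,rot): 
    T=np.eye(4);T[:3,:3]=R.from_quat(rot).as_matrix();T[:3,3]=pos; return T@Tc
print(ang([(402,103),(402.5,327)],at([.5947,.0638,.1103],[.917,.102,.385,-.04]),Kw)[:2])
print(ang([(402,41),(402.5,240)],at([.568,.0576,.1156],[.917,.103,.383,-.041]),Kw)[:2])
print(ang([(402,44),(402,271)],at([.5879,.0618,.0917],[.917,.103,.384,-.040]),Kw)[:2])
E
```

```text
[0.24564991 0.24696672] [0.0537017  0.12320051]
(array([0.01576488, 0.00577881]), array([0.0535823 , 0.12324114]))
(array([0.01880002, 0.00550586]), array([0.05386109, 0.123334  ]))
(array([0.01227793, 0.00424396]), array([0.05387811, 0.12337737]))
```

```bash
python3 -m creep '[[1,[0,-1.8,0],[0,0,0]],[1,[0,-1.6,0],[0,0,0]],[1,[0,0,0],[0,0,0]]]'; python3 th.py; python3 look.py 0.262 .013 h
```

```text
time: 11.35
ee_pos: [0.5909, 0.104, 0.1112]
tool_rot: [0.923, -0.015, 0.385, 0.007]
ft_force: [-4.1, 1.0, -14.3]
gripper_width: -0.0
theta est 0.2575 rad 0.1571 head th 0.2543 pitch 44.6 z 0.1112 F [ -4.1   1.  -14.3] j [ 0.16  0.45  2.14  3.7   0.26 -1.98]
t 11.35 pos [0.5909 0.104  0.1112] F [ -4.1   1.  -14.3] w -0.0 nose -0.015 j [ 0.16  0.45  2.14  3.7   0.26 -1.98]
shift mm [-11.2  -0.3 -16.1] turn units [-0.04 -0.67  0.06] deg 5.4
tip [0.5802 0.1044 0.1217]
```

View pics/hw.png

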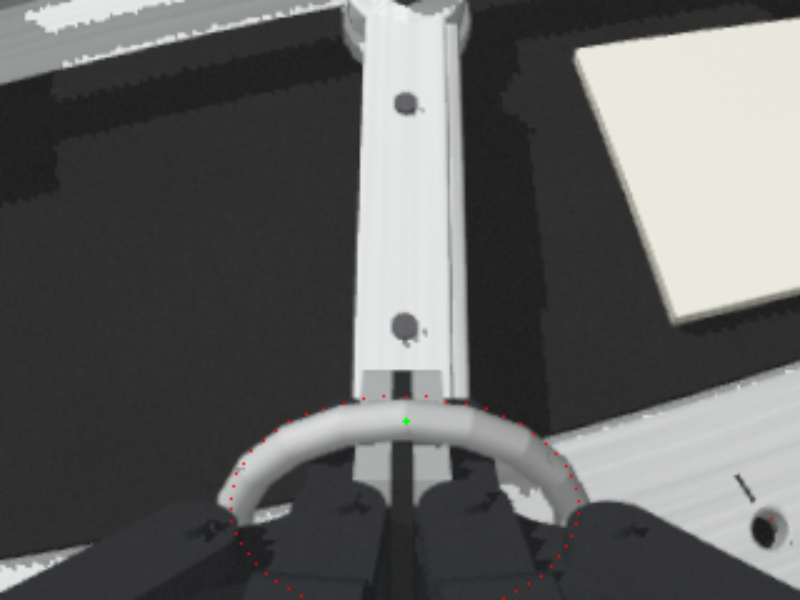

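```bash
python3 - <<'E'
from ang import *
from plant import viewer
im=viewer.get_image("wrist"); Xw,Kw=im["extrinsics"],im["camera_matrix"]
print(ang([(404.5,326)],Xw,Kw)[:2])
E
```

```text
(array([0.26183014]), array([0.1231692]))
```

```bash
python3 -m creep '[[1,[0,-1.3,0],[0,0,0]],[1,[0,0,0],[0,0,0]]]'; python3 th.py; python3 -m creep '[[1,[-1.2,0,1.2],[0,0,0]],[1,[-1.2,0,1.2],[0,0,0]],[1,[-1.2,0,1.2],[0,0,0]],[1,[0,0,0],[0,0,0]]]'; python3 th.py
```

```text
time: 11.7
ee_pos: [0.5909, 0.1053, 0.1112]
tool_rot: [0.923, -0.015, 0.386, 0.007]
ft_force: [-3.6, 0.4, -14.4]
gripper_width: 0.0
theta est 0.2658 rad 0.1571 head th 0.2544 pitch 44.6 z 0.1112 F [ -3.6   0.4 -14.4] j [ 0.16  0.45  2.14  3.71  0.26 -1.99]
time: 12.1
ee_pos: [0.5911, 0.1054, 0.1061]
tool_rot: [0.922, -0.015, 0.386, 0.007]
ft_force: [-6.2, -0.1, -11.9]
gripper_width: 0.002
theta est 0.2661 rad 0.1569 head th 0.2543 pitch 44.6 z 0.1061 F [ -6.2  -0.1 -11.9] j [ 0.16  0.46  2.14  3.68  0.28 -1.96]
```

```bash
python3 -m creep '[[1,[-1.2,0.4,1.2],[0,0,0]],[1,[-1.2,0.2,1.2],[0,0,0]],[1,[0,0,0],[0,0,0]]]'; python3 th.py;  python3 -m creep '[[1,[-1.2,0,1.2],[0,0,0]],[1,[-1.2,0,1.2],[0,0,0]],[1,[0,0,0],[0,0,0]]]'; python3 th.py
```

```text
time: 12.4
ee_pos: [0.5913, 0.1051, 0.103]
tool_rot: [0.922, -0.015, 0.387, 0.007]
ft_force: [-7.0, 0.2, -10.3]
gripper_width: 0.004
theta est 0.2646 rad 0.1567 head th 0.2534 pitch 44.5 z 0.103 F [ -7.    0.2 -10.3] j [ 0.16  0.47  2.14  3.66  0.29 -1.94]
time: 12.7
ee_pos: [0.592, 0.1052, 0.1008]
tool_rot: [0.921, -0.015, 0.388, 0.007]
ft_force: [-10.7, -0.0, -7.9]
gripper_width: 0.004
theta est 0.2656 rad 0.156 head th 0.2532 pitch 44.3 z 0.1008 F [-10.7  -0.   -7.9] j [ 0.16  0.47  2.14  3.64  0.3  -1.92]
```

```bash
python3 -m creep '[[1,[-1.5,0,0],[0,0,0]],[1,[-1.5,0,0],[0,0,0]],[1,[0,0,0],[0,0,0]]]'; python3 th.py;  python3 -m creep '[[1,[-1.5,0,0],[0,0,0]],[1,[-1.5,0,0],[0,0,0]],[1,[0,0,0],[0,0,0]]]'; python3 th.py; python3 -m creep '[[1,[-1.5,0,0],[0,0,0]],[1,[-1.5,0,0],[0,0,0]],[1,[0,0,0],[0,0,0]]]'; python3 th.py; python3 look.py .262 0 i
```

```text
time: 13.0
ee_pos: [0.5921, 0.1053, 0.1014]
tool_rot: [0.92, -0.015, 0.392, 0.007]
ft_force: [-10.2, 0.1, -8.5]
gripper_width: 0.0
theta est 0.2661 rad 0.1559 head th 0.2535 pitch 43.8 z 0.1014 F [-10.2   0.1  -8.5] j [ 0.16  0.47  2.14  3.63  0.31 -1.91]
time: 13.3
ee_pos: [0.5921, 0.1054, 0.1015]
tool_rot: [0.918, -0.015, 0.395, 0.007]
ft_force: [-6.9, -1.0, -8.8]
gripper_width: -0.002
theta est 0.2667 rad 0.1559 head th 0.2536 pitch 43.4 z 0.1015 F [-6.9 -1.  -8.8] j [ 0.17  0.48  2.15  3.62  0.32 -1.89]
time: 13.6
ee_pos: [0.5921, 0.1055, 0.1013]
tool_rot: [0.917, -0.015, 0.398, 0.007]
ft_force: [-3.7, -0.9, -9.1]
gripper_width: 0.001
theta est 0.2671 rad 0.1559 head th 0.2539 pitch 43.1 z 0.1013 F [-3.7 -0.9 -9.1] j [ 0.17  0.48  2.15  3.61  0.33 -1.88]
t 13.6 pos [0.5921 0.1055 0.1013] F [-3.7 -0.9 -9.1] w 0.001 nose -0.015 j [ 0.17  0.48  2.15  3.61  0.33 -1.88]
shift mm [-13.9   1.1 -15.1] turn units [-0.04 -0.87  0.05] deg 7.0
tip [0.5811 0.1058 0.1115]
```

View pics/iw.png

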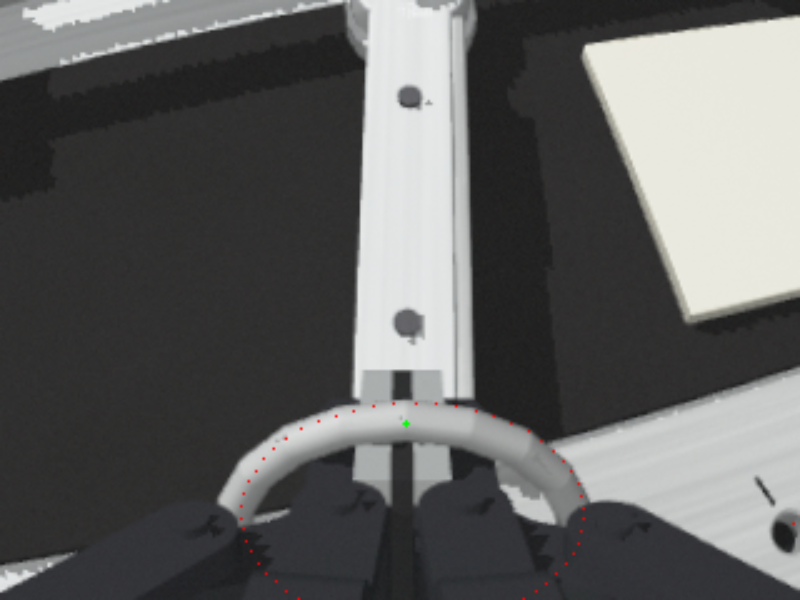

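View pics/is.png

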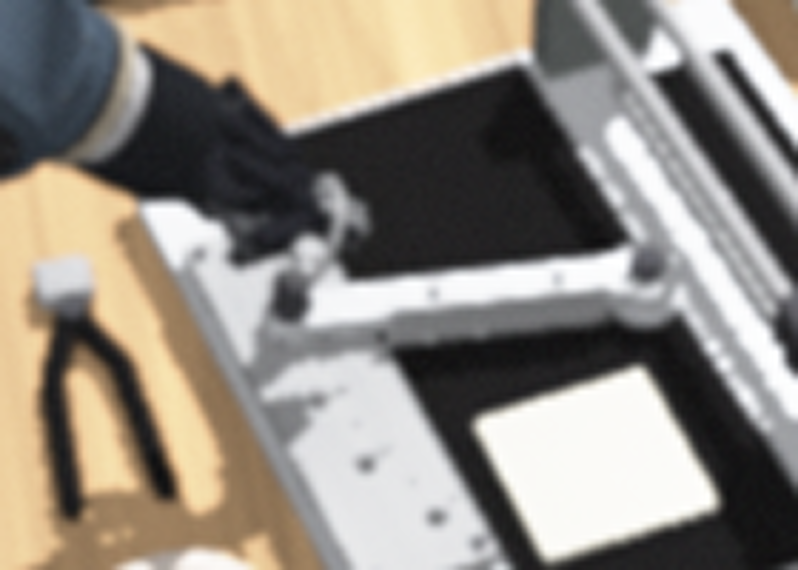

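```bash
python3 -m creep '[[1,[-3,0,1],[0,-0.1,0]],[1,[-3,0,1],[0,-0.1,0]]]'; python3 th.py;  python3 -m creep '[[1,[-3,0,0],[0,-0.1,0]],[1,[0,0,0],[0,0,0]]]'; python3 th.py
```

```text
time: 13.9
ee_pos: [0.5916, 0.1056, 0.0977]
tool_rot: [0.922, -0.015, 0.388, 0.007]
ft_force: [0.7, 0.3, 0.5]
gripper_width: 0.0
theta est 0.2681 rad 0.1564 head th 0.2542 pitch 44.4 z 0.0977 F [0.7 0.3 0.5] j [ 0.16  0.48  2.14  3.64  0.3  -1.91]
time: 14.1
ee_pos: [0.5912, 0.1058, 0.097]
tool_rot: [0.924, -0.016, 0.382, 0.007]
ft_force: [0.1, -0.5, 0.1]
gripper_width: 0.001
theta est 0.269 rad 0.1568 head th 0.2543 pitch 45.0 z 0.097 F [ 0.1 -0.5  0.1] j [ 0.16  0.48  2.14  3.66  0.28 -1.94]
```

```bash
python3 -m creep '[[1,[-4,0,0],[0,0,0]],[1,[-4,0,0],[0,0,0]],[1,[-3,0,0],[0,0,0]],[1,[0,0,0],[0,0,0]]]'; python3 th.py; python3 look.py .262 0 k
```

```text
time: 14.5
ee_pos: [0.5833, 0.1061, 0.0892]
tool_rot: [0.923, -0.016, 0.383, 0.007]
ft_force: [-0.2, -0.1, 0.2]
gripper_width: -0.0
theta est 0.2682 rad 0.1648 head th 0.2543 pitch 44.9 z 0.0892 F [-0.2 -0.1  0.2] j [ 0.17  0.49  2.16  3.62  0.32 -1.89]
t 14.5 pos [0.5833 0.1061 0.0892] F [-0.2 -0.1  0.2] w -0.0 nose -0.015 j [ 0.17  0.49  2.16  3.62  0.32 -1.89]
shift mm [  0.5   1.5 -16.9] turn units [-0.04 -0.64  0.05] deg 5.1
tip [0.5728 0.1065 0.1   ]
```

View pics/kw.png

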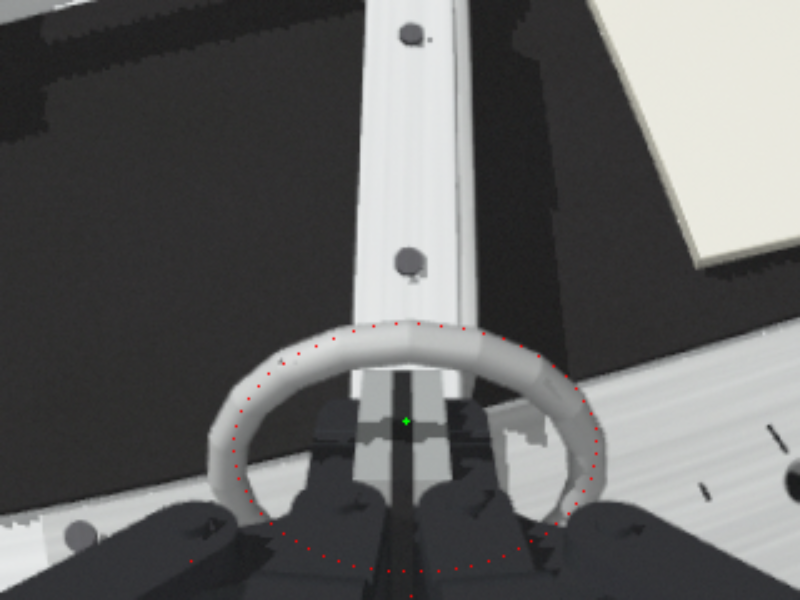

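View pics/ks.png

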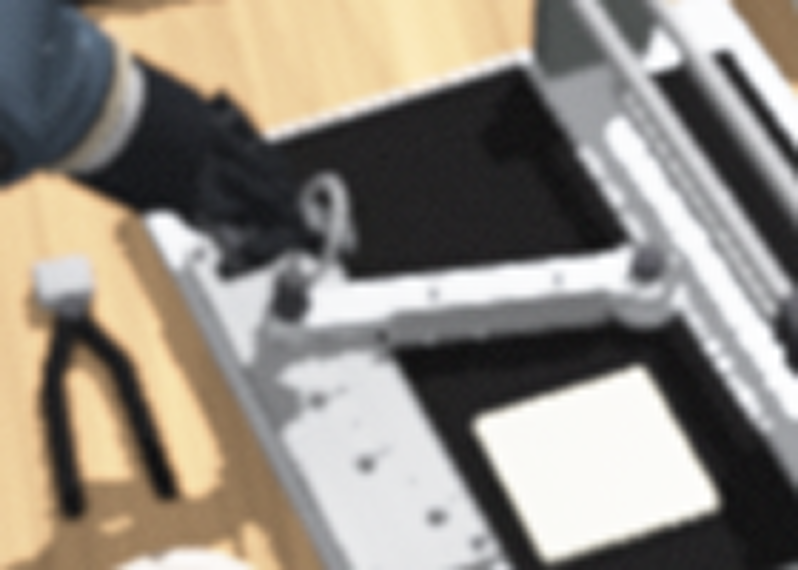

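```bash
python3 -m creep '[[1,[0,1,-6],[0,0,0]],[1,[0,0.5,-8],[0,0,0]],[1,[0,0,-10],[0,0,0]],[1,[0,0,-10],[0,0,0]],[1,[0,0,-12],[0,0,0]],[1,[0,0,-12],[0,0,0]],[1,[0,0,-15],[0,0,0]],[1,[0,0,-15],[0,0,0]],[1,[0,0,-15],[0,0,0]],[1,[0,0,0],[0,0,0]]]'; python3 th.py; python3 look.py .266 0 l
```

```text
time: 15.6
ee_pos: [0.5039, 0.1075, 0.1696]
tool_rot: [0.923, -0.016, 0.385, 0.006]
ft_force: [-0.2, -0.5, -0.4]
gripper_width: 0.0
theta est 0.2566 rad 0.2441 head th 0.2507 pitch 44.7 z 0.1696 F [-0.2 -0.5 -0.4] j [ 0.21  0.19  2.3   4.09  0.21 -2.33]
t 15.6 pos [0.5039 0.1075 0.1696] F [-0.2 -0.5 -0.4] w 0.0 nose -0.015 j [ 0.21  0.19  2.3   4.09  0.21 -2.33]
shift mm [-0.7 -0.4 96. ] turn units [-0.07 -0.66  0.07] deg 5.4
tip [0.4938 0.1078 0.1797]
```

View pics/lw.png

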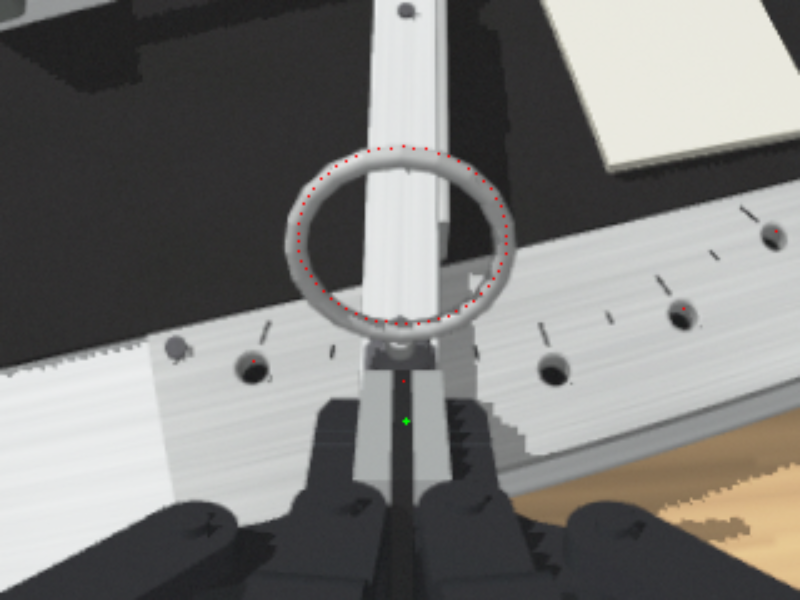

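View pics/ls.png

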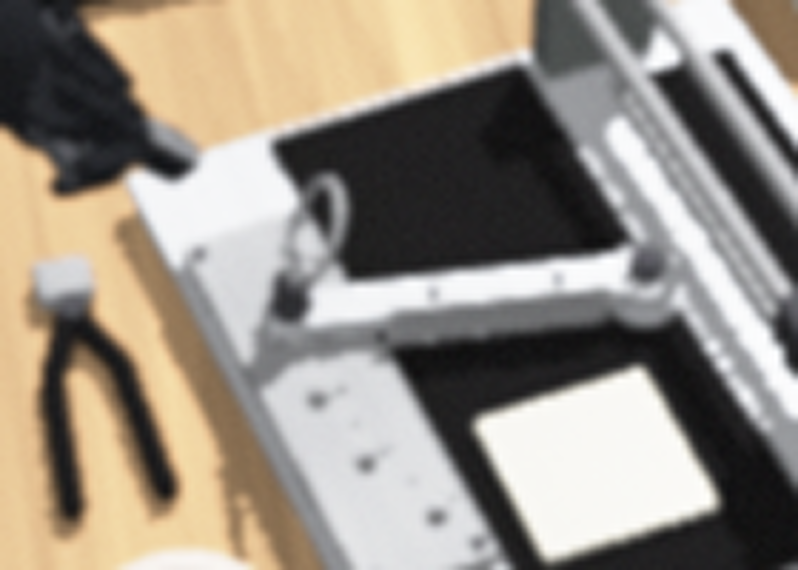

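```bash
python3 -m creep '[[1,[0,0,-15],[0,0,0]],[1,[0,0,-15],[0,0,0]],[1,[0,0,-15],[0,0,0]],[1,[0,0,-10],[0,0,0]],[1,[0,0,0],[0,0,0]]]'; python3 - <<'E'
from ang import *
from plant import viewer,spotter
import cv2
im=viewer.get_image("wrist"); cv2.imwrite("pics/m.png",im["color"]); Xw,Kw=im["extrinsics"],im["camera_matrix"]; np.savez('m.npz',X=Xw,K=Kw)
a=cv2.resize(im["color"][190:310,240:400],None,fx=4.9,fy=4.9,interpolation=cv2.INTER_CUBIC); b=cv2.resize(cv2.imread("pics/wrist1.png")[190:310,240:400],None,fx=4.9,fy=4.9,interpolation=cv2.INTER_CUBIC)
cv2.imwrite("pics/m1.png",a);cv2.imwrite("pics/m0.png",b)
for d in spotter.silhouettes("wrist","pull_ring")[:2]: print(d['p'],d['rect'],d['region'].sum())
E
```

```text
time: 16.2
ee_pos: [0.4657, 0.108, 0.2046]
tool_rot: [0.923, -0.018, 0.385, 0.006]
ft_force: [1.1, -0.4, 0.3]
gripper_width: -0.0
0.6 [282.3, 179.8, 355.0, 250.5] 1648
```

View pics/m1.png

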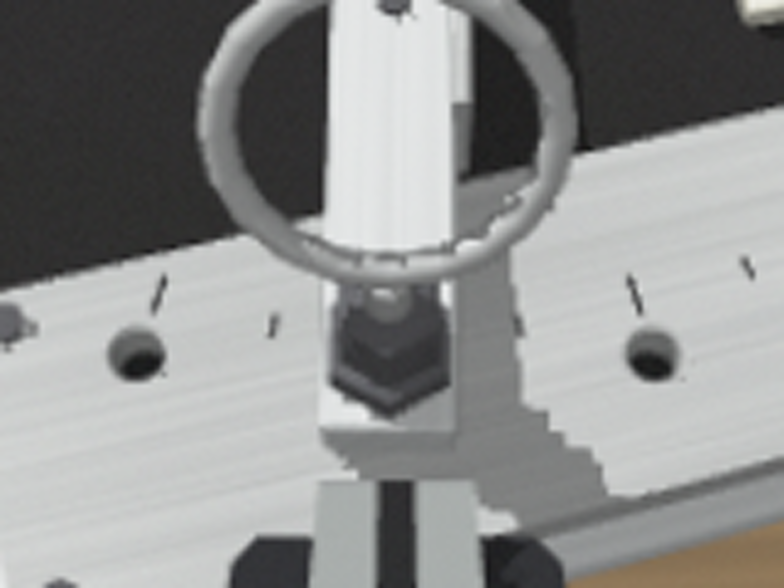

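View pics/m0.png

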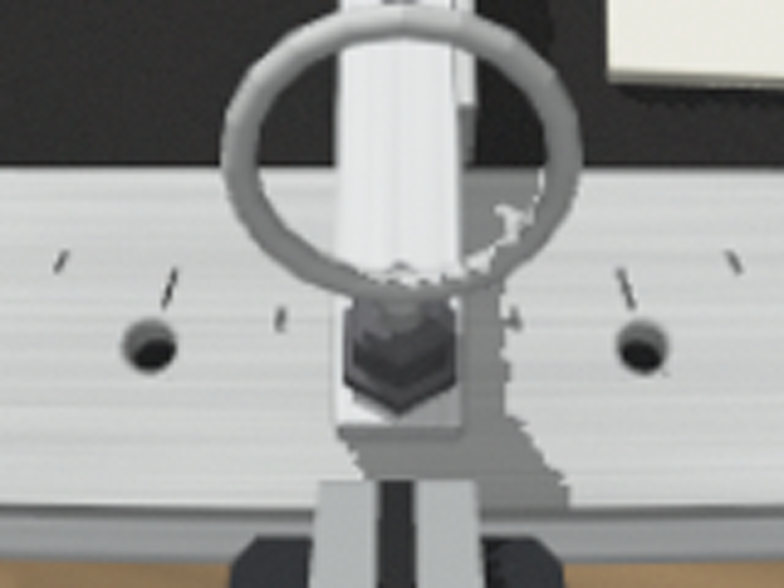

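```bash
python3 - <<'E'
from ang import *
from scipy.optimize import least_squares
Tc=np.load('Tc.npy'); m=np.load('m.npz'); K=m['K']
T=np.eye(4);T[:3,:3]=R.from_quat([0.931,.104,.349,-.036]).as_matrix();T[:3,3]=[.4774,.0384,.2269]
X0=np.array([[0.2175,-0.8977,0.3833,0.4367],[-0.976,-0.2023,0.08,0.03],[0.0057,-0.3915,-0.9202,0.3961],[0,0,0,1]])
t=np.linspace(0,2*np.pi,720)
def ext(th,li,dr,Xw):
    c=np.array([-.186+dr,0,.113+li]);u=np.array([.5,0,.866])
    W=R.from_euler('z',YAW-th).apply(c+.028*(np.cos(t)[:,None]*u+np.sin(t)[:,None]*np.array([0,1,0])))+C
    p=(wproj(W,Xw,K)-[240,190]+.5)*4.9-.5
    return np.array([p[:,0].min(),p[:,0].max(),p[:,1].max()])
for name,Xw,ob in(("before",X0,[239.5,563.5,284]),("now",m['X'],[216,558.5,269])):
    s=least_squares(lambda q:ext(q[0],q[1],q[2],Xw)-ob,[0 if name=="before" else .262,0,0],x_scale=[.1,.01,.01],diff_step=1e-4); print(name,s.x,s.fun)
E
```

```text
before [-0.00444335 -0.00196382  0.00018401] [-2.27373675e-13  2.27373675e-13 -5.68434189e-14]
now [ 0.26861055 -0.00157759 -0.00157068] [-1.98951966e-13  2.27373675e-13 -3.97903932e-13]
```

```bash
python3 - <<'E'
from go import *
from plant import viewer,spotter
import cv2
for n in("side","top"):
    im=viewer.get_image(n)["color"]; cv2.imwrite(f"pics/{n}9.png",im)
t=np.linspace(0,2*np.pi,90)
def P(th,li):
    c=np.array([-.186,0,.113+li]);u=np.array([.5,0,.866])
    return proj('side',R.from_euler('z',YAW-th).apply(c+.028*(np.cos(t)[:,None]*u+np.sin(t)[:,None]*np.array([0,1,0])))+C)
out=[]
for f,th,li in(("side0",0,0),("side9",.266,0),("side9",.266,.0085)):
    p=P(th,li); m=p.mean(0).astype(int); o=m-[20,22]
    a=cv2.resize(cv2.imread(f"pics/{f}.png")[o[1]:o[1]+44,o[0]:o[0]+40],None,fx=6.5,fy=6.5,interpolation=cv2.INTER_CUBIC)
    for x in (p-o+.5)*6.5: cv2.circle(a,(int(x[0]),int(x[1])),1,(0,0,255),-1)
    out.append(a)
cv2.imwrite("pics/cmp.png",np.hstack(out))
E
```

```text
(no output)
```

View pics/cmp.png

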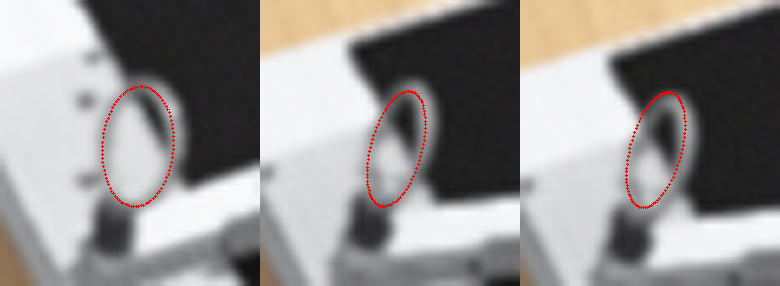

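View pics/top9.png

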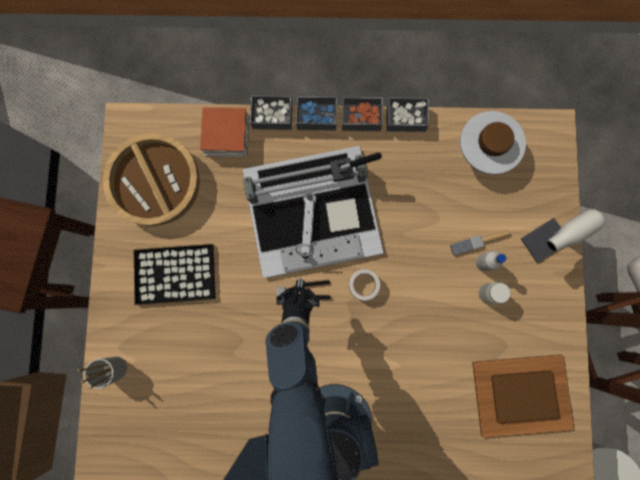

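```bash
python3 - <<'E'
from go import *
import cv2
t=np.linspace(0,2*np.pi,40,endpoint=False)
def P(th,li,rr):
    c=np.array([-.186,0,.113+li]);u=np.array([.5,0,.866])
    return proj('side',R.from_euler('z',YAW-th).apply(c+rr*(np.cos(t)[:,None]*u+np.sin(t)[:,None]*np.array([0,1,0])))+C)
out=[]
for f,th,li in(("side0",0,0),("side9",.266,0),("side9",.266,.0085)):
    m=P(th,0,.028).mean(0).astype(int); o=m-[13,20]
    a=cv2.resize(cv2.imread(f"pics/{f}.png")[o[1]:o[1]+40,o[0]:o[0]+26],None,fx=10,fy=10,interpolation=cv2.INTER_CUBIC)
    off=np.array([.8,-.4])
    for x in (P(th,li,.031)+off-o+.5)*10: cv2.circle(a,(int(x[0]),int(x[1])),1,(0,0,255),-1)
    out.append(a)
cv2.imwrite("pics/cmp2.png",np.hstack(out))
E
```

```text
(no output)
```

View pics/cmp2.png

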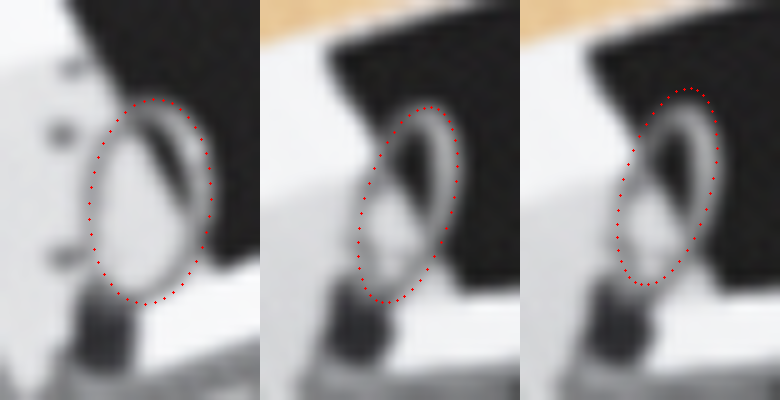

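```bash
python3 -c "
from plant import r,monitor
s=monitor.observe(); print(s['time'],s['ft_force']); print(r.sign_off())"
```

```text
16.4 [0.45202452 0.84846842 0.92180915]
the job is handed in; nothing more can be done
None
```

The pin is home in the first hole to the left, the ring is free, and I handed the job in at 16.4 s. I used shut fingertips only. I put them through the ring and lifted until the spring force read about 14 N, roughly 13 mm. I then swung the fence about 0.265 rad left, lowered the pin until the force went to zero, and backed out.

**Last checks**
- **Pin height:** the wrist camera puts the ring's height within about 0.4 mm of where it was at the start. In the side picture, the ring outline for a pin fully home fits; the one for a pin riding on the plate does not.
- **Fence angle:** my estimates ran from 0.266 to 0.273 rad against a target of 0.262. The larger ones are slightly above what the play in the hole allows, which I put down to measurement error.
- **Surroundings:** the tile and everything else on the table look unmoved in the last top picture. The arm touched nothing, with contact force about 1 N.

**What disagreed**
- **Fingertip position:** the pictures put the shut fingertips about 15 mm behind the reported TCP, not 25 mm ahead of it. I worked from the pictures, and the contacts agreed with them.
- **Lowering:** the finger briefly stuck against the ring with about 11 N sideways, then came free.

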